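# Sort the bench after weighing

## Robot

A 7-joint arm with a two-finger parallel gripper is mounted at the origin on the work surface; the furniture and walls round the work are solid. World frame = base frame: x ahead of the robot, y to its left, z up, the work surface at z = 0. Lengths are in m, angles in rad, forces in N, time in s.
With the tool pointing down it reaches from about 0.35 to 0.9 m from the base axis. Payload 19.9 kg.
Tool frame: the origin (TCP) lies on the mounting face of the last link; the fingertips stand 173 mm ahead of it and the grasp point (between the pads) lies 155 mm ahead of it; z points along the fingers, y is the direction in which the jaws open and shut (so a half turn about z gives the same grasp; the last joint's range is limited). The gripper opens to 85 mm and grips with 20 to 120 N. Pads are 22 mm wide; open, the fingers measure 114 mm over their backs; the gripper's body (76 mm by 85 mm) begins 54 mm behind the grasp point. The pads swing forward as they close: fully open they stand 13 mm farther back than shut.
Start: joints at [1.121, 0.417, -0.01, 1.614, 0.005, 1.111, -0.053], TCP at [0.248, -0.574, 0.405] pointing down, gripper open.
Joint ranges: [-2.81, 2.81], [-0.39, 2.02], [-1.27, 1.25], [0.06, 2.57], [-1.19, 4.33], [0.19, 2], [-2.82, 2.82]. Speed limits (rad/s): [1.89, 1.89, 2.39, 2.39, 3.01, 3.01, 3.01].

## Interface

Orientations are given as a rotation vector (axis times angle).
In Python, from rig import * gives the robot as it stands.
- The arm moves only by the tool apply_moves, never from a script. Its argument "moves" is a list that holds one entry, the list of rows, each a list of 7 numbers: the opening, from 0 (shut) to 1 (fully open), then the shift along the tool's x, y, z in mm, then the turn, a rotation vector about the tool's x, y, z in rad. A call has exactly 5 rows; each row shifts and turns the commanded pose from where the row before left it, along the tool's axes as they then stand; what a row does not reach is not made up. A row lasts 1/10 s, in which the tool goes at most 50 mm and 8.59 degrees, less where a joint would pass 70% of its speed; a pose out of reach is approached as far as the arm can. A call is refused whole if a number of a shift passes 50 or a number of a turn 0.15, either way. A call with a gripper value outside its range is refused whole. The fingers move at their own pace and stop on an object; "force" is the grip in N (left out, the last holds). Time passes only in rows, so rows that do not move let the fingers close, or fill a call up. It gives the time, the measured TCP pose, the force and the opening at its end, in the units of the state.
- get_state(): the state, without advancing time (a new reading comes with each control period).
- snapshot(name): name is "side" or "top"; returns (picture, depth): 400x640x3 uint8, red, green, blue; 400x640 float32, m along the optical axis (not along the pixel's ray), 0 where there is no reading.
- get_calibration(name): a dict with "K" (3x3 intrinsics, pixels), "D" ([k1, k2, p1, p2, k3] as OpenCV has them; the pictures are not rectified), "cam_to_world" (4x4, takes a point from camera to world coordinates). Camera axes: x right, y up, looking along -z (the intrinsics and any distortion apply to the point x, -y, -z); pixel columns grow to the right and rows downward; lengths in m; the calibration is good to about 2 mm. A picture is of the moment at which its call begins. get_calibration takes no time and is no camera call.
- finish_job(): hands the job in, once; it reports no verdict.
Trained networks look in the newest picture that a camera, given by its name, has taken for a name from the list of things; names that differ only in an ending like _2 or _b are one class to them, and where a whole thing is asked for, a point or a joint stands for the part that bears it (a point fixed in the world has none). Each returns a list of dicts, best first, with "p" (0 to 1); they miss things now and then, are a little off and sometimes report something else, mostly with a low value. They report only what shows in the picture. A call takes as long as a camera call. They do not tell look-alikes from the thing itself.
- spot_in(name, camera): "pixel" ([column, row] in pixels, amid what is visible of it).
- cut_out(name, camera): "pixels" (400x640 bool, what is visible of it) and "pixel" ([column, row] in pixels, amid what is visible of it).
The state is a dict: "t": time; "q": joint angles; "qvel": joint speeds; "joint_torque": joint torques, N m; "ee_pos": TCP position; "orientation": TCP orientation; "force": force on the tool from outside, world axes, zero at the start; "wrist_torque": the same for the moment, N m; "grip_width": opening from 0.0 (shut) to 1.0 (fully open).
Only numpy, scipy, OpenCV 4.12 (cv2) and the standard library are available. Lean on these libraries where they do the work, as an engineer would, in place of code of your own. Each camera call takes 0.05 s, during which the arm holds its last target.

## Task

Clear up after the weighing by sorting the loose things into the trays: stand the two brass weights in the wooden tray, one in each bay; stand the red-capped vial in the blue tray's red bay and the white-capped vial in its white bay; and lay the marker lengthwise in the grey pen tray. Everything must sit flat on its tray's floor, and the glass petri dish must be left where it lies.

Things in the scene. Friction and masses are not known exactly. Their poses are not given: they have to be found in the camera images.
- vial_red: Small round glass vial with a red screw cap, standing: 21 mm across, 45 mm tall, cap (fixed) the top 11 mm, about 22 g. Origin at the centre of its underside, z up.
- vial_white: The same vial with a white screw cap: 21 mm across, 45 mm tall, about 22 g. Origin at the centre of its underside, z up.
- weight_large: The larger brass calibration weight, standing: round, 25 mm across and 41 mm tall, knob on top above 32 mm, about 100 g. Origin at the centre of its underside, z up.
- weight_small: The smaller brass calibration weight, standing: round, 20 mm across and 35 mm tall, straight body up to 26 mm, 12 mm wide knob above that, 50 g. Origin at the centre of its underside, z up.
- marker_mid (a point): White marker pen with a black cap, lying: 135 mm long along its y axis, 17 mm wide, 16 mm high, 14 g. This point is its very middle, on its long axis, 8 mm above what it lies on; z up at the start, but it is round and may roll.
- vial_tray: Shallow blue tray for vials. Fixed to the bench, 58 x 113 mm, floor 3 mm above the bench, rim and divider 3 mm thick with tops 7 mm above the bench. One divider across the middle makes two square bays, 52 x 52 mm inside, whose centres lie 27.5 mm from the tray's origin along its +y and -y axis. The floor of the +y bay is red (for the red-capped vial), that of the -y bay white (for the white-capped vial). Origin under its centre on the bench, z up, y along its length.
- weight_tray: Shallow pale wooden tray for weights. Fixed to the bench, 58 x 113 mm, floor 3 mm above the bench, rim and divider 3 mm thick with tops 7 mm above the bench. One divider across the middle makes two square bays, 52 x 52 mm inside, whose centres lie 27.5 mm from the tray's origin along its +y and -y axis. Both bays have a grey felt floor. Origin under its centre on the bench, z up, y along its length.
- pen_tray: Shallow long grey tray for one pen. Fixed to the bench, 46 x 166 mm, one bay 40 x 160 mm inside, floor 3 mm and rim top 7 mm above the bench. Origin under its centre on the bench, z up, y along its length.
- dish: Glass petri dish with its lid on (fixed to it), which lies among the things and is to be left alone: round, 62 mm across, 15 mm high, loose. Origin at the centre of its underside.
There are look-alikes about, which are no part of the job. Several things look just like the vial_red: the one meant starts farthest to the robot's left.

How it is judged:
At the end, for the whole second after the job is handed in: Each weight upright in its own bay of the wooden tray; red- and white-capped vials upright in the red and white bays (all on the floor, within 20 mm of bay centre in each axis); marker flat in the grey tray within 15 mm each way, 0.25 rad; all at rest (x of vial_red in the frame of vial_tray between -0.02 and 0.02 m and y of vial_red in the frame of vial_tray between 0.0075 and 0.0475 m and z of vial_red in the frame of vial_tray between -0.001 and 0.006 m and angle between each of vial_red, vial_white's own z axis and vertical below 0.12 rad and x of vial_white in the frame of vial_tray between -0.02 and 0.02 m and y of vial_white in the frame of vial_tray between -0.0475 and -0.0075 m and z of vial_white in the frame of vial_tray between -0.001 and 0.006 m and (((x of weight_large in the frame of weight_tray between -0.02 and 0.02 m and y of weight_large in the frame of weight_tray between 0.0075 and 0.0475 m and z of weight_large in the frame of weight_tray between -0.001 and 0.006 m and angle between weight_large's own z axis and vertical below 0.12 rad) and (x of weight_small in the frame of weight_tray between -0.02 and 0.02 m and y of weight_small in the frame of weight_tray between -0.0475 and -0.0075 m and z of weight_small in the frame of weight_tray between -0.001 and 0.006 m and angle between weight_small's own z axis and vertical below 0.12 rad)) or ((x of weight_large in the frame of weight_tray between -0.02 and 0.02 m and y of weight_large in the frame of weight_tray between -0.0475 and -0.0075 m and z of weight_large in the frame of weight_tray between -0.001 and 0.006 m and angle between weight_large's own z axis and vertical below 0.12 rad) and (x of weight_small in the frame of weight_tray between -0.02 and 0.02 m and y of weight_small in the frame of weight_tray between 0.0075 and 0.0475 m and z of weight_small in the frame of weight_tray between -0.001 and 0.006 m and angle between weight_small's own z axis and vertical below 0.12 rad))) and x of marker_mid in the frame of pen_tray between -0.0155 and 0.0155 m and y of marker_mid in the frame of pen_tray between -0.0155 and 0.0155 m and z of marker_mid in the frame of pen_tray between 0.008 and 0.0135 m and angle between the y axis of marker_mid and the y axis of pen_tray, either way round below 0.25 rad and linear speed of each of vial_red, vial_white, weight_large, weight_small below 0.02 m/s); the robot touches nothing.
It fails at once if the petri dish is shifted more than 20 mm or tipped (distance of dish from where it was at the start of the episode above 0.02 m or angle between dish's own z axis and vertical above 0.3 rad).
It also fails if it takes over 104 s, if anything falls off the work surface, if the arm or the gripper's body presses on something with over 40 N, if the wrist force passes 120 N, or if a joint passes its speed limit or range.

## Working session

There is one attempt and no reset: what is moved stays moved. The work goes in short steps, Python scripts to look and compute and a tool call to move; the robot and the scene stay as the last step left them, time stands still between calls to the robot, and variables do not carry over. Pictures are saved under pics/ and viewed, and the job is handed in when it is done.

Besides the shell and the picture viewer there is one more tool, called after "Request:" in YAML: its name, and indented under it one key for each argument. apply_moves: Moves the arm, as the interface text tells. Its arguments: {"type":"object","properties":{"moves":{"type":"array"},"force":{"type":"number"}},"required":["moves"]}

```bash
ls; mkdir -p pics
python3 - <<'E'
from rig import *
import cv2
s=get_state();print(s)
for n in ("side","top"):
    im,d=snapshot(n);cv2.imwrite(f"pics/{n}0.png",im[:,:,::-1])
    c=get_calibration(n);print(n,c)
print(get_state()["t"])
E
```

```text
pics
{'t': 0.0, 'q': array([ 1.12148795,  0.41801129, -0.01030596,  1.61422326,  0.0047096 ,
        1.11070629, -0.05301185]), 'qvel': array([-8.50619679e-04,  4.69120949e-04, -4.63489321e-05, -1.66318554e-03,
        5.24951345e-04,  1.70619666e-04, -1.87718316e-04]), 'joint_torque': array([ 1.03913403e-04, -8.64437985e+01,  6.78516123e-01, -4.34916687e+01,
        1.90411415e-02,  7.34094239e-03,  2.61624211e-05]), 'ee_pos': array([ 0.24781939, -0.57360632,  0.40401619]), 'orientation': array([-3.07526275e+00, -6.35902090e-01,  5.79189706e-04]), 'force': array([ 0.60824386,  0.13348895, -0.48085442]), 'wrist_torque': array([-0.00685423,  0.00034285,  0.01900388]), 'grip_width': 1.0046617127170696}
side {'K': array([[480.8305999 ,   0.        , 316.92398318],
       [  0.        , 480.8305999 , 204.10048571],
       [  0.        ,   0.        ,   1.        ]]), 'D': array([-0.10976687,  0.        ,  0.        ,  0.        ,  0.        ]), 'cam_to_world': array([[ 8.90323411e-01, -2.04097974e-01,  4.07023638e-01,
         8.67573122e-01],
       [ 4.55328670e-01,  3.99405432e-01, -7.95707926e-01,
        -7.91843450e-01],
       [-1.65075994e-04,  8.93766926e-01,  4.48531665e-01,
         4.94441025e-01],
       [ 0.00000000e+00,  0.00000000e+00,  0.00000000e+00,
         1.00000000e+00]])}
top {'K': array([[486.94475208,   0.        , 316.92425072],
       [  0.        , 486.94475208, 192.01300812],
       [  0.        ,   0.        ,   1.        ]]), 'D': array([0.02025448, 0.        , 0.        , 0.        , 0.        ]), 'cam_to_world': array([[-0.01982983,  0.98987441, -0.14055403,  0.325546  ],
       [-0.99967236, -0.01735461,  0.01881441, -0.02741155],
       [ 0.01618464,  0.14088107,  0.98989423,  1.0148836 ],
       [ 0.        ,  0.        ,  0.        ,  1.        ]])}
0.1
```

View pics/top0.png

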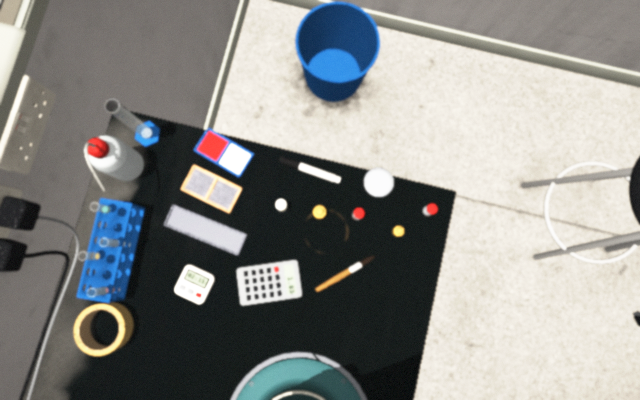

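View pics/side0.png

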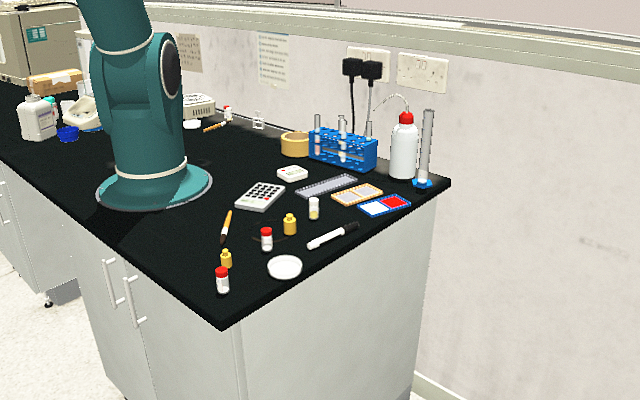

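```bash
cat > h.py <<'E'
from rig import *
import numpy as np, cv2
from scipy.spatial.transform import Rotation as R
def ray(n,px):
    c=get_calibration(n);M=c["cam_to_world"]
    u=cv2.undistortPoints(np.array([[px]],float),c["K"],c["D"])[0,0]
    return M[:3,3],M[:3,:3]@np.array([u[0],-u[1],-1.])
def at_z(n,px,z):
    o,d=ray(n,px);return o+d*(z-o[2])/d[2]
def at_d(n,px,dep):
    o,d=ray(n,px);return o+d*dep
def proj(n,P):
    c=get_calibration(n);M=c["cam_to_world"];P=np.atleast_2d(P)
    q=(P-M[:3,3])@M[:3,:3];q=q*[1,-1,-1]
    return cv2.projectPoints(q,np.zeros(3),np.zeros(3),c["K"],c["D"])[0][:,0]
def cloud(n,dep,mask):
    r,c=np.nonzero(mask&(dep>0))
    C=get_calibration(n);M=C["cam_to_world"]
    u=cv2.undistortPoints(np.stack([c,r],1).astype(float)[:,None],C["K"],C["D"])[:,0]
    p=np.c_[u[:,0],-u[:,1],-np.ones(len(u))]*dep[r,c][:,None]
    return M[:3,3]+p@M[:3,:3].T
E
python3 - <<'E'
from h import *
np.set_printoptions(precision=4,suppress=True)
for n in ("top","side"):
    im,d=snapshot(n)
    for k in ["vial_red","vial_white","weight_large","weight_small","marker_mid","vial_tray","weight_tray","pen_tray","dish"]:
        for r in cut_out(k,n):
            if r["p"]<.2: continue
            m=r["pixels"];P=cloud(n,d,m)
            if len(P)<5: print(n,k,r["p"],r["pixel"],"nodepth");continue
            print(n,k,round(r["p"],2),np.round(r["pixel"]),m.sum(),"med",np.median(P,0),"lo",np.percentile(P,3,axis=0),"hi",np.percentile(P,97,axis=0))
            np.save(f"pics/{n}_{k}_{int(r['pixel'][0])}.npy",m)
    np.save(f"pics/d_{n}.npy",d);np.save(f"pics/i_{n}.npy",im)
print(get_state()["t"])
E
```

```text
top vial_red 0.64 [356. 213.] 76 med [ 0.4174 -0.1254  0.0442] lo [ 0.4095 -0.1347  0.0263] hi [ 0.4255 -0.1185  0.0471]
top vial_red 0.47 [427. 209.] 134 med [ 0.423  -0.2731  0.0434] lo [ 0.4152 -0.2862  0.0047] hi [ 0.433  -0.2664  0.0475]
top vial_red 0.38 [280. 204.] 72 med [0.4386 0.0285 0.0452] lo [0.4304 0.0205 0.0415] hi [0.448  0.0363 0.0478]
top vial_white 0.64 [379. 183.] 684 med [ 0.4847 -0.1729  0.0145] lo [ 0.4587 -0.1996  0.0095] hi [ 0.5117 -0.1465  0.0181]
top vial_white 0.56 [282. 207.] 116 med [0.4382 0.0268 0.044 ] lo [ 0.4294  0.0186 -0.0011] hi [0.4484 0.0378 0.0471]
top weight_large 0.62 [318. 213.] 115 med [ 0.423  -0.0492  0.0318] lo [ 0.4131 -0.0596  0.0256] hi [ 0.4344 -0.0382  0.0427]
top marker_mid 0.83 [309. 170.] 519 med [ 0.5161 -0.0268  0.0135] lo [ 0.4912 -0.0882 -0.0014] hi [0.5433 0.0302 0.0178]
top marker_mid 0.74 [357. 215.] 98 med [ 0.4179 -0.1253  0.0437] lo [ 0.4094 -0.1351  0.0004] hi [ 0.4282 -0.1176  0.0471]
top vial_tray 0.95 [222. 152.] 1491 med [0.559  0.1499 0.0043] lo [0.5166 0.0996 0.0003] hi [0.6008 0.2004 0.009 ]
top weight_tray 0.
[... 1331 characters left out ...]
8 [355. 195.] 578 med [0.4801 0.1678 0.0015] lo [ 0.4406  0.1145 -0.001 ] hi [0.5204 0.2219 0.0053]
side vial_tray 0.46 [332. 236.] 404 med [ 0.5171 -0.0426  0.0106] lo [ 0.4928 -0.0967 -0.0014] hi [0.5415 0.0198 0.0146]
side weight_tray 0.57 [355. 195.] 625 med [0.4813 0.1682 0.0014] lo [ 0.4408  0.114  -0.0021] hi [0.5209 0.2267 0.0053]
side weight_tray 0.32 [322. 187.] 662 med [0.393  0.1766 0.0011] lo [ 0.3496  0.1055 -0.0022] hi [0.4374 0.2561 0.0052]
side pen_tray 0.68 [323. 185.] 637 med [0.3941 0.1803 0.0011] lo [ 0.3532  0.1055 -0.0021] hi [0.4364 0.2562 0.0052]
side dish 0.73 [282. 266.] 644 med [ 0.4925 -0.1861  0.0139] lo [ 0.4644 -0.2077  0.0038] hi [ 0.5171 -0.1541  0.0158]
1.1
```

Run:
```python
from h import *
np.set_printoptions(precision=4,suppress=True)
d=np.load("pics/d_side.npy");im=np.load("pics/i_side.npy")
m=np.zeros((400,640),bool);
hsv=cv2.cvtColor(im,cv2.COLOR_RGB2HSV)
red=(((hsv[...,0]<8)|(hsv[...,0]>172))&(hsv[...,1]>150)&(hsv[...,2]>80)).astype(np.uint8)
n,l,st,ce=cv2.connectedComponentsWithStats(red)
for i in range(1,n):
    if st[i,4]>=3:
        P=cloud("side",d,l==i);print(np.round(ce[i]),st[i,4],np.median(P,0) if len(P) else None)
a=cv2.resize(im[85:145,180:280],(800,480),interpolation=cv2.INTER_CUBIC)
cv2.imwrite("pics/c1.png",a[:,:,::-1])
a=cv2.resize(im[170:310,180:420],(800,466),interpolation=cv2.INTER_CUBIC)
cv2.imwrite("pics/c2.png",a[:,:,::-1])
t=np.load("pics/i_top.npy")
a=cv2.resize(t[120:270,160:460],(800,400),interpolation=cv2.INTER_CUBIC)
cv2.imwrite("pics/c3.png",a[:,:,::-1])
```

```text
[225. 107.] 9 [-0.1939  0.5586  0.0405]
[ 53. 113.] 3 [-0.722   0.2287  0.042 ]
[406. 118.] 148 [0.5392 0.3345 0.1554]
[283. 170.] 3 [0.2669 0.1902 0.0166]
[393. 202.] 149 [0.5716 0.1752 0.0012]
[266. 198.] 7 [0.3135 0.0377 0.0125]
[266. 231.] 96 [ 0.4205 -0.1325  0.0404]
[221. 272.] 127 [ 0.4289 -0.2818  0.0429]
```

View pics/c1.png

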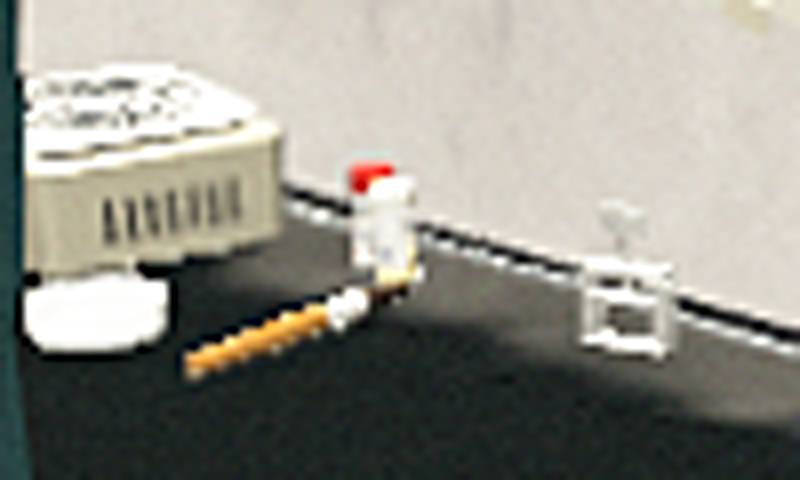

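View pics/c2.png

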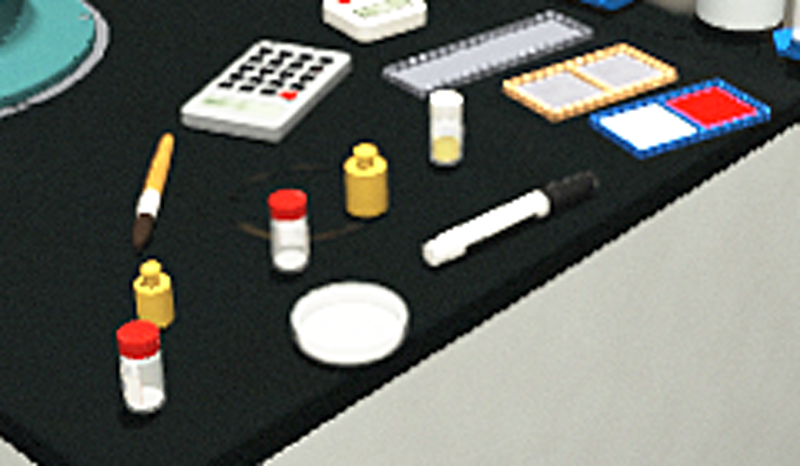

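View pics/c3.png

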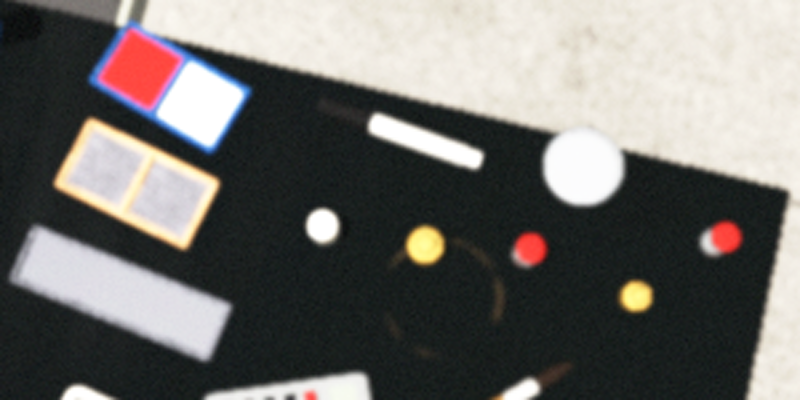

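Run:
```python
from h import *
np.set_printoptions(precision=3,suppress=True,linewidth=200)
d=np.load("pics/d_side.npy");im=np.load("pics/i_side.npy")
print(d[102:122,219:236])
ims,ds=[],[]
snapshot("side")
for k in ("vial_red","vial_white"):
    for r in cut_out(k,"side"):print(k,round(r["p"],2),np.round(r["pixel"]),r["pixels"].sum())
M=np.ones((400,640),bool)
for (c,r) in [(223,107),(226,107),(229,108),(230,111),(225,112),(228,117),(230,119),(222,120),(210,126),(222,123)]:
    print((c,r),im[r,c],at_d("side",(c,r),d[r,c]))
a=cv2.resize(im[98:126,212:244],(768,672),interpolation=cv2.INTER_NEAREST)[:600]
cv2.imwrite("pics/c4.png",a[:,:,::-1])
```

```text
[[1.814 1.808 1.799 1.799 1.797 1.794 1.791 1.79  1.78  1.774 1.773 1.77  1.762 1.757 1.763 1.749 1.756]
 [1.81  1.81  1.815 1.8   1.794 1.784 1.796 1.79  1.781 1.778 1.772 1.77  1.763 1.761 1.76  1.755 1.754]
 [1.813 1.816 1.802 1.8   1.798 1.789 1.79  1.79  1.786 1.785 1.78  1.776 1.766 1.768 1.76  1.76  1.749]
 [1.818 1.818 1.81  1.8   1.8   1.709 1.715 1.714 1.713 1.714 1.778 1.775 1.772 1.77  1.761 1.762 1.757]
 [1.811 1.817 1.81  1.815 1.717 1.71  1.709 1.705 1.712 1.716 1.778 1.775 1.771 1.769 1.77  1.757 1.753]
 [1.827 1.821 1.812 1.814 1.81  1.71  1.711 1.687 1.688 1.687 1.691 1.693 1.77  1.767 1.761 1.758 1.759]
 [1.832 1.822 1.817 1.809 1.817 1.709 1.715 1.68  1.681 1.683 1.688 1.69  1.685 1.776 1.767 1.768 1.756]
 [1.814 1.801 1.807 1.821 1.808 1.72  1.71  1.686 1.679 1.684 1.679 1.687 1.692 1.784 1.77  1.771 1.76 ]
 [1.82  1.807 1.807 1.802 1.803 1.715 1.708 1.685 1.683 1.68  1.686 1.693 1.696 1.78  1.778 1.77  1.773]
 [1.787 1.79  1.807 1.809 1.809 1.707 1.714 1.689 1.693 1.684 1.688 1.691 1.69  1.784 1.773 1.771 1.769]
 [1.794 1.787 1.784 1.784 1.783 1.724 1.713 1.689 
[... 901 characters left out ...]
1 1.696 1.695 1.692 1.646 1.65  1.655 1.657 1.667 1.667 1.669 1.671 1.695 1.695 1.7   1.692 1.694]]
vial_red 0.79 [223. 280.] 336
vial_red 0.49 [264. 243.] 204
vial_red 0.3 [314. 206.] 210
vial_white 0.52 [312. 208.] 170
(223, 107) [185 156 147] [-0.262  0.634  0.012]
(226, 107) [247 142  94] [-0.175  0.541  0.045]
(229, 108) [255 255 255] [-0.166  0.546  0.041]
(230, 111) [239 237 229] [-0.162  0.545  0.031]
(225, 112) [239 237 223] [-0.191  0.553  0.022]
(228, 117) [210 209 212] [-0.16   0.528  0.014]
(230, 119) [254 247 179] [-0.161  0.54   0.003]
(222, 120) [114 108  96] [-0.191  0.532 -0.002]
(210, 126) [198 164 118] [-0.161  0.428  0.009]
(222, 123) [255 255 255] [-0.144  0.471  0.01 ]
```

View pics/c4.png

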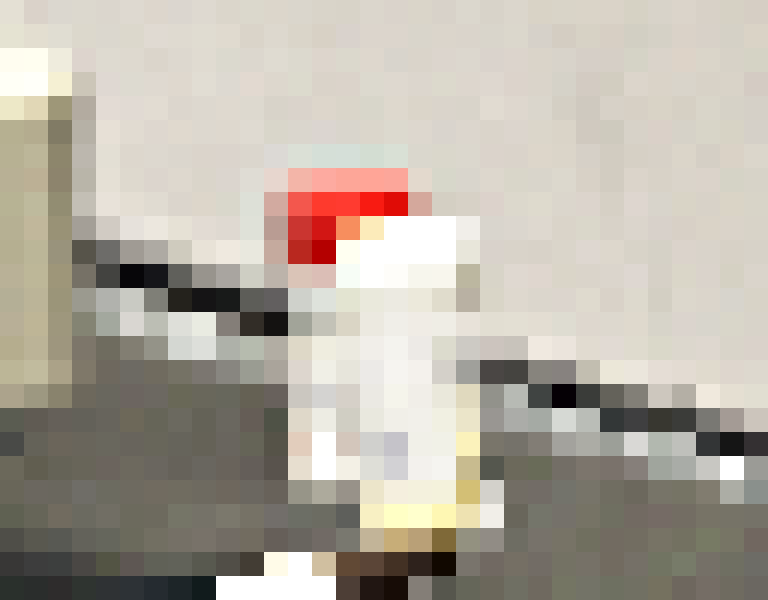

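Run:
```python
from h import *
im=np.load("pics/i_side.npy")
a=cv2.resize(im[75:150,180:290],(792,540),interpolation=cv2.INTER_LANCZOS4)
b=cv2.resize(im[60:160,0:110],(660,600),interpolation=cv2.INTER_LANCZOS4)
cv2.imwrite("pics/c5.png",a[:,:,::-1]);cv2.imwrite("pics/c6.png",b[:,:,::-1])
d=np.load("pics/d_side.npy")
for (c,r) in [(190,118),(192,124),(200,105),(258,120),(258,127),(68,133),(53,113),(85,115)]: print((c,r),at_d("side",(c,r),d[r,c]))
```

```text
(190, 118) [-0.28718496  0.47258605  0.00898739]
(192, 124) [-0.22354043  0.40945442  0.01289522]
(200, 105) [-0.25996978  0.50165242  0.05231674]
(258, 120) [-0.02213127  0.51211062  0.02526108]
(258, 127) [-2.44038068e-02  5.13238151e-01  8.25574034e-05]
(68, 133) [-0.5019703   0.12492758  0.02825984]
(53, 113) [-0.72339378  0.22975031  0.04197715]
(85, 115) [-0.52699523  0.22020427  0.05931074]
```

View pics/c5.png

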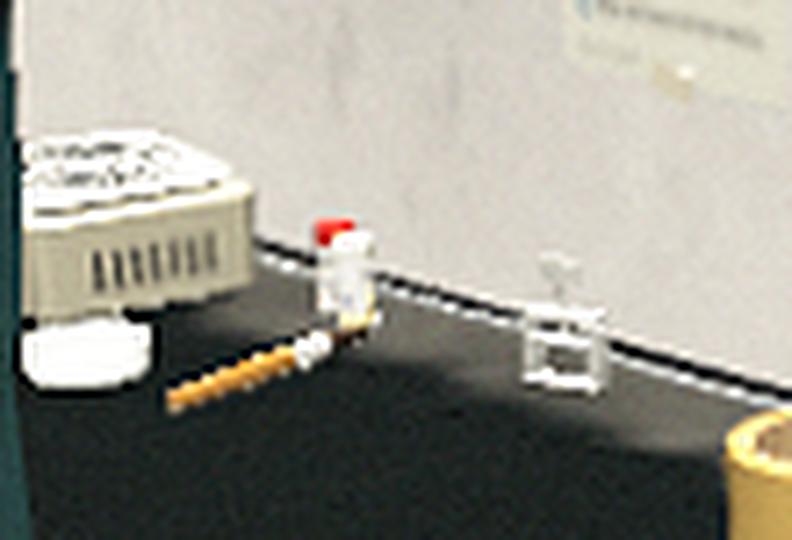

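View pics/c6.png

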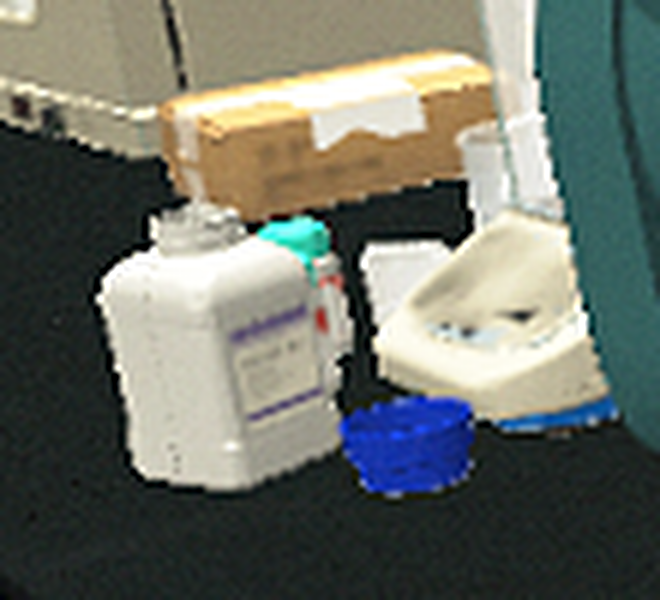

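```bash
cat > meas.py <<'E'
from h import *
from scipy.optimize import least_squares
np.set_printoptions(precision=4,suppress=True)
def sil(n,xy,prof,z0=0):
    a=np.linspace(0,2*np.pi,40)
    P=[]
    for r,z in prof: P.append(np.c_[xy[0]+r*np.cos(a),xy[1]+r*np.sin(a),np.full(40,z+z0)])
    return proj(n,np.concatenate(P))
def bbox(pts): return np.r_[pts.min(0),pts.max(0)]
VIAL=[(.0105,0),(.0105,.045)]
WL=[(.0125,0),(.0125,.032),(.007,.041)]
WS=[(.01,0),(.01,.026),(.006,.035)]
E
python3 - <<'E'
from meas import *
# bounding-box fit per camera from colour masks around seeds
seeds={"vial_red":((.419,-.127),VIAL),"vial_red_decoy":((.425,-.277),VIAL),"vial_white":((.44,.024),VIAL),"weight_large":((.424,-.052),WL),"weight_small":((.383,-.212),WS)}
for k,(s,pr) in seeds.items():
    for n in("top","side"):
        im=np.load(f"pics/i_{n}.npy").astype(int);g=im.max(2)
        m=(g>75).astype(np.uint8)
        b=bbox(sil(n,s,pr));
        # restrict to padded box
        q=np.zeros_like(m);x0,y0,x1,y1=(b+[-8,-8,9,9]).astype(int);q[y0:y1,x0:x1]=m[y0:y1,x0:x1]
        N,l,st,ce=cv2.connectedComponentsWithStats(q)
        i=1+np.argmax(st[1:,4]);obs=np.r_[st[i,:2]-.0,st[i,:2]+st[i,2:4]-1.]
        mod=lambda p:bbox(sil(n,p,pr))
        if n=="side": f=lambda p:(mod(p)-obs)
        else: f=lambda p:(mod(p)-obs)
        r=least_squares(f,s,loss="soft_l1");print(k,n,r.x,"res",r.fun.round(1),"d3",b.round(),obs)
E
```

```text
vial_red top [ 0.4203 -0.1293] res [ 0.8  0.3 -0.8 -0.3] d3 [351. 208. 363. 220.] [351. 207. 365. 220.]
vial_red side [ 0.4203 -0.1314] res [-0.1 -1.   0.1  0.8] d3 [261. 225. 273. 251.] [260. 227. 272. 251.]
vial_red_decoy top [ 0.4269 -0.2775] res [ 0.2  0.7 -0.2 -0.8] d3 [422. 204. 438. 216.] [422. 202. 438. 216.]
vial_red_decoy side [ 0.4225 -0.2703] res [ 0.5  6.  -0.5 -1.9] d3 [214. 264. 229. 294.] [215. 256. 231. 293.]
vial_white top [0.4416 0.0286] res [ 0.7  0.1 -0.8 -0.1] d3 [277. 199. 288. 212.] [274. 198. 287. 211.]
vial_white side [0.427  0.0294] res [  4.6   6.5 -11.6  -1.7] d3 [308. 197. 318. 220.] [299. 188. 325. 219.]
weight_large top [ 0.4266 -0.0487] res [ 1.3  0.7 -1.2 -0.7] d3 [314. 206. 326. 220.] [311. 204. 326. 219.]
weight_large side [ 0.4264 -0.0524] res [ 0.2 -0.7 -0.2  0.6] d3 [282. 212. 295. 234.] [283. 213. 296. 234.]
weight_small top [ 0.3837 -0.2116] res [ 0.   0.7 -0.  -0.8] d3 [392. 226. 404. 237.] [392. 225. 404. 237.]
weight_small side [ 0.3898 -0.2284] res [ 1.7  3.9 -1.8 -1.8] d3 [219. 247. 232. 268.] [215. 248. 231. 275.]
```

```bash
ls pics
python3 - <<'E'
from meas import *
import glob
from scipy.spatial import ConvexHull
d={n:np.load(f"pics/d_{n}.npy") for n in("top","side")}
for k in("vial_tray_222","weight_tray_210","pen_tray_207","vial_tray_384","weight_tray_355","pen_tray_323","marker_mid_309","marker_mid_334"):
  for f in glob.glob(f"pics/*_{k[:-1]}*.npy"):
    n=f.split("/")[1].split("_")[0];m=np.load(f)
    cs=max(cv2.findContours(m.astype(np.uint8),0,2)[0],key=len)[:,0]
    z=.007 if "tray" in k else .008
    W=np.array([at_z(n,c,z)[:2] for c in cs.astype(float)])
    r=cv2.minAreaRect((W*1000).astype(np.float32));c,sz,a=r
    if sz[0]>sz[1]: pass
    else: a+=90;sz=sz[::-1]
    print(f,np.array(c),np.array(sz),"long axis deg",(a+90)%180-90)
# cylinder / bottle tall stuff in top
P=cloud("top",d["top"],np.ones((400,640),bool))
P2=cloud("side",d["side"],np.ones((400,640),bool))
P=np.r_[P,P2]
s=(P[:,2]>.03)&(P[:,0]>.2)&(P[:,0]<.8)&(P[:,1]>.05)&(P[:,1]<.6)
q=P[s];k=np.round(q[:,:2]/.04).astype(int)
for u in np.unique(k,axis=0):
    w=(k==u).all(1)
    if w.sum()>15: print(u*.04,w.sum(),np.percentile(q[w,2],98).round(3))
E
```

```text
c1.png
c2.png
c3.png
c4.png
c5.png
c6.png
d_side.npy
d_top.npy
i_side.npy
i_top.npy
side0.png
side_dish_282.npy
side_marker_mid_292.npy
side_marker_mid_334.npy
side_pen_tray_322.npy
side_vial_red_225.npy
side_vial_red_265.npy
side_vial_tray_331.npy
side_vial_tray_354.npy
side_vial_white_314.npy
side_vial_white_383.npy
side_weight_large_289.npy
side_weight_small_224.npy
side_weight_tray_322.npy
side_weight_tray_355.npy
top0.png
top_dish_378.npy
top_marker_mid_309.npy
top_marker_mid_356.npy
top_pen_tray_206.npy
top_vial_red_279.npy
top_vial_red_355.npy
top_vial_red_427.npy
top_vial_tray_221.npy
top_vial_white_281.npy
top_vial_white_379.npy
top_weight_large_318.npy
top_weight_tray_209.npy
pics/top_vial_tray_221.npy [558.3807 150.288 ] [114.877   60.8633] long axis deg 58.69310760498047
pics/top_pen_tray_206.npy [394.0023 185.5972] [164.9941  46.3571] long axis deg 67.5567398071289
pics/side_weight_tray_355.npy [486.3187 160.5676] [123.6127  69.7714] long axis deg 64.21205139160156
pics/side_pen_tray_322.npy [401.0883 171.4879] [169.7487  59.9936] long axis deg 66.30524444580078
pics/top
[... 877 characters left out ...]
 420 0.169
[0.44 0.36] 645 0.126
[0.44 0.4 ] 480 0.383
[0.44 0.44] 3035 0.41
[0.44 0.48] 37 0.422
[0.48 0.32] 121 0.211
[0.48 0.4 ] 378 0.384
[0.48 0.44] 3356 0.414
[0.52 0.32] 1412 0.208
[0.52 0.36] 549 0.213
[0.52 0.4 ] 2057 0.382
[0.52 0.44] 1830 0.422
[0.56 0.32] 927 0.164
[0.56 0.36] 525 0.385
[0.56 0.4 ] 3733 0.386
[0.56 0.44] 271 0.429
[0.6  0.28] 683 0.189
[0.6  0.32] 678 0.192
[0.6  0.36] 1072 0.387
[0.6 0.4] 3931 0.42
[0.6  0.44] 23 0.428
[0.64 0.36] 1358 0.387
[0.64 0.4 ] 4210 0.424
[0.68 0.36] 2815 0.381
[0.68 0.4 ] 2921 0.43
[0.72 0.32] 145 0.376
[0.72 0.36] 4511 0.412
[0.72 0.4 ] 256 0.439
[0.76 0.32] 311 0.375
[0.76 0.36] 4287 0.434
[0.8  0.32] 252 0.376
[0.8  0.36] 1895 0.438
```

```bash
cat >> h.py <<'E'
def go(xy,zg,jaw=None):
    """print tool shift (mm) to put grasp point (155 mm ahead of TCP) over xy at height zg, and turn about tool z to bring jaws to angle jaw (deg)"""
    s=get_state();Rm=R.from_rotvec(s["orientation"]).as_matrix();p=s["ee_pos"]
    g=p+Rm[:,2]*.155
    d=Rm.T@(np.r_[xy,zg]-g)*1000
    y=Rm[:,1];ja=np.degrees(np.arctan2(y[1],y[0]))
    out=f"t {s['t']:.2f} grasp {g.round(4)} tilt {np.degrees(np.arccos(-Rm[2,2])):.2f} jaw {ja:.1f} w {s['grip_width']:.3f} F {s['force'].round(1)} q7 {s['q'][6]:.2f} shift_mm {d.round(1)}"
    if jaw is not None:
        dd=-(jaw-ja);dd=(dd+90)%180-90   # tool z is down
        a=np.radians(dd);c,sn=np.cos(a),np.sin(a)
        out+=f" turn {a:.3f} (shift if turned first: {(c*d[0]+sn*d[1]).round(1)},{(-sn*d[0]+c*d[1]).round(1)})"
    print(out)
E
python3 - <<'E'
from meas import *
import glob
f="pics/top_weight_tray_209.npy";m=np.load(f)
cs=max(cv2.findContours(m.astype(np.uint8),0,2)[0],key=len)[:,0]
W=np.array([at_z("top",c,.007)[:2] for c in cs.astype(float)])
c,sz,a=cv2.minAreaRect((W*1000).astype(np.float32));print(c,sz,a)
go((.4265,-.0505),.12,-31)
E
```

```text
(480.2108459472656, 174.6842498779297) (114.90570068359375, 60.25449752807617) 63.368961334228516
t 1.25 grasp [ 0.2479 -0.5737  0.2497] tilt 0.00 jaw -66.6 w 1.000 F [ 0.2 -0.3  0.1] q7 -0.05 shift_mm [ 371.5 -409.5  129.7] turn -0.622 (shift if turned first: 540.5,-116.4)
```

Request:
apply_moves:
  moves:
    - [[1, 20, -20, 0, 0, 0, -0.12], [1, 30, -24, 5, 0, 0, -0.12], [1, 36, -20, 10, 0, 0, -0.12], [1, 38, -14, 10, 0, 0, -0.12], [1, 40, -12, 10, 0, 0, -0.1]]
  force: 40

```text
t: 1.75
ee_pos: [0.3228, -0.3974, 0.3695]
orientation: [2.762, 1.496, 0.0]
force: [0.4, 0.1, -1.6]
grip_width: 1.002
```

```bash
python3 -c "
from h import *
go((.4265,-.0505),.12,-27)"
```

```text
t 1.75 grasp [ 0.3229 -0.3975  0.2145] tilt 0.03 jaw -33.1 w 1.002 F [ 0.4  0.1 -1.6] q7 0.20 shift_mm [ 347.2 -102.9   94.4] turn -0.107 (shift if turned first: 356.2,-65.2)
```

Request:
apply_moves:
  moves:
    - [[1, 42, -12, 12, 0, 0, -0.05], [1, 42, -10, 12, 0, 0, -0.05], [1, 42, -8, 12, 0, 0, 0], [1, 42, -8, 12, 0, 0, 0], [0.7, 42, -8, 12, 0, 0, 0]]

```text
t: 2.25
ee_pos: [0.3856, -0.1916, 0.3095]
orientation: [2.688, 1.625, 0.001]
force: [1.1, 0.2, 0.0]
grip_width: 0.861
```

```bash
python3 -c "
from h import *
go((.4265,-.0505),.12,-27)"
```

```text
t 2.25 grasp [ 0.3857 -0.1917  0.1545] tilt 0.05 jaw -27.7 w 0.861 F [1.1 0.2 0. ] q7 -0.19 shift_mm [144.  -29.5  34.5] turn -0.012 (shift if turned first: 144.3,-27.8)
```

Request:
apply_moves:
  moves:
    - [[0.7, 40, -8, 9, 0, 0, 0], [0.7, 40, -8, 9, 0, 0, 0], [0.7, 36, -8, 9, 0, 0, 0], [0.7, 15, -3, 5, 0, 0, 0], [0.7, 0, 0, 0, 0, 0, 0]]

```text
t: 2.75
ee_pos: [0.4227, -0.0627, 0.2773]
orientation: [-2.685, -1.63, -0.0]
force: [-1.0, -0.5, 0.3]
grip_width: 0.701
```

```bash
python3 -c "
from h import *
go((.4265,-.0505),.022,-27)"
```

```text
t 2.75 grasp [ 0.4227 -0.0625  0.1223] tilt 0.05 jaw -27.5 w 0.701 F [-1.  -0.5  0.3] q7 -0.57 shift_mm [ 12.4  -2.1 100.3] turn -0.008 (shift if turned first: 12.4,-2.0)
```

Request:
apply_moves:
  moves:
    - [[0.7, 12, -2, 20, 0, 0, 0], [0.7, 0, 0, 30, 0, 0, 0], [0.7, 0, 0, 30, 0, 0, 0], [0.7, 0, 0, 10, 0, 0, 0], [0.7, 0, 0, 0, 0, 0, 0]]

```text
t: 3.25
ee_pos: [0.4259, -0.0536, 0.1871]
orientation: [-2.688, -1.624, 0.003]
force: [0.7, 0.1, 0.3]
grip_width: 0.703
```

```bash
python3 -c "
from h import *
go((.4265,-.0505),.024,-27)
im,d=snapshot('side');cv2.imwrite('pics/s1.png',cv2.resize(im[120:270,180:420],(800,500))[:,:,::-1])"
```

```text
t 3.25 grasp [ 0.4256 -0.0535  0.0321] tilt 0.12 jaw -27.7 w 0.703 F [0.7 0.1 0.3] q7 -0.72 shift_mm [ 3.1 -0.6  8.1] turn -0.012 (shift if turned first: 3.1,-0.5)
```

View pics/s1.png

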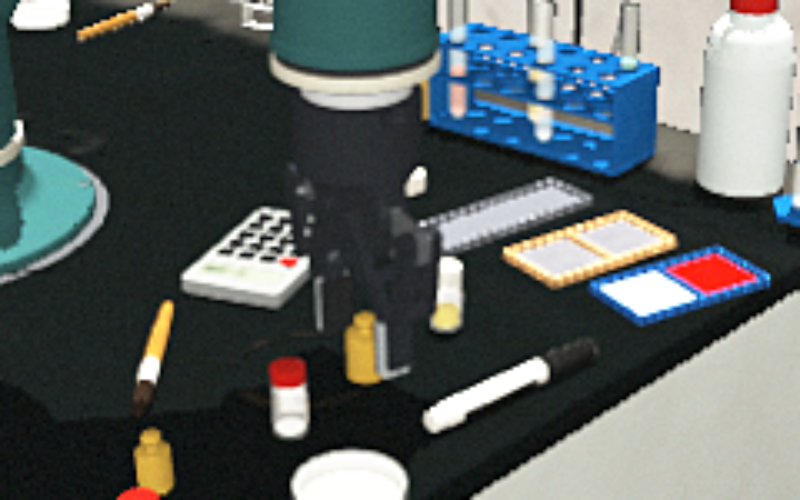

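Request:
apply_moves:
  moves:
    - [[0.7, 1, 0, 7, 0, 0, 0], [0.1, 0, 0, 0, 0, 0, 0], [0.1, 0, 0, 0, 0, 0, 0], [0.1, 0, 0, 0, 0, 0, 0], [0.1, 0, 0, 0, 0, 0, 0]]

```text
t: 3.8
ee_pos: [0.4267, -0.0522, 0.1813]
orientation: [2.688, 1.625, 0.001]
force: [-2.7, -0.3, 8.6]
grip_width: 0.275
```

```bash
python3 -c "
from h import *
go((.4679,.1501),.08,-27)"
```

```text
t 3.80 grasp [ 0.4268 -0.0523  0.0263] tilt 0.03 jaw -27.7 w 0.275 F [-2.7 -0.3  8.6] q7 -0.73 shift_mm [198.3 -57.6 -53.8] turn -0.012 (shift if turned first: 199.0,-55.2)
```

Request:
apply_moves:
  moves:
    - [[0.1, 0, 0, -10, 0, 0, 0], [0.1, 0, 0, -25, 0, 0, 0], [0.1, 0, 0, -30, 0, 0, 0], [0.1, 10, -2, -20, 0, 0, 0], [0.1, 30, -7, 0, 0, 0, 0]]

```text
t: 4.3
ee_pos: [0.4376, -0.014, 0.2687]
orientation: [2.689, 1.619, 0.004]
force: [0.3, 0.5, -2.3]
grip_width: 0.279
```

```bash
python3 -c "
from h import *
go((.4925,.1993),.1,-27)"
```

```text
t 4.30 grasp [ 0.4382 -0.0143  0.1137] tilt 0.24 jaw -27.9 w 0.279 F [ 0.3  0.5 -2.3] q7 -0.72 shift_mm [214.1 -52.1  13.6] turn -0.016 (shift if turned first: 214.9,-48.7)
```

Request:
apply_moves:
  moves:
    - [[0.1, 42, -10, 0, 0, 0, 0], [0.1, 45, -11, 0, 0, 0, -0.01], [0.1, 45, -11, 2, 0, 0, 0], [0.1, 40, -10, 5, 0, 0, 0], [0.1, 22, -6, 6, 0, 0, 0]]

```text
t: 4.8
ee_pos: [0.4838, 0.1851, 0.2536]
orientation: [-2.677, -1.642, -0.003]
force: [0.8, -1.0, -2.1]
grip_width: 0.279
```

```bash
python3 -c "
from h import *
go((.4925,.1993),.1,-27)"
```

```text
t 4.80 grasp [0.484  0.1854 0.0986] tilt 0.11 jaw -26.9 w 0.279 F [ 0.8 -1.  -2.1] q7 -1.16 shift_mm [16.3  1.3 -1.3] turn 0.001 (shift if turned first: 16.3,1.3)
```

Request:
apply_moves:
  moves:
    - [[0.1, 5, 0, 0, 0, 0, 0], [0.1, 0, 0, 15, 0, 0, 0], [0.1, 0, 0, 25, 0, 0, 0], [0.1, 0, 0, 15, 0, 0, 0], [0.1, 0, 0, 0, 0, 0, 0]]

```text
t: 5.3
ee_pos: [0.4853, 0.1849, 0.1958]
orientation: [-2.68, -1.637, 0.006]
force: [1.0, -0.3, -1.0]
grip_width: 0.279
```

```bash
python3 -c "
from h import *
go((.4925,.1993),.03,-27)
im,d=snapshot('side');cv2.imwrite('pics/s2.png',cv2.resize(im[120:270,260:500],(800,500))[:,:,::-1])"
```

```text
t 5.30 grasp [0.4848 0.1847 0.0408] tilt 0.21 jaw -27.2 w 0.279 F [ 1.  -0.3 -1. ] q7 -1.21 shift_mm [16.5  0.2 10.7] turn -0.003 (shift if turned first: 16.5,0.3)
```

View pics/s2.png

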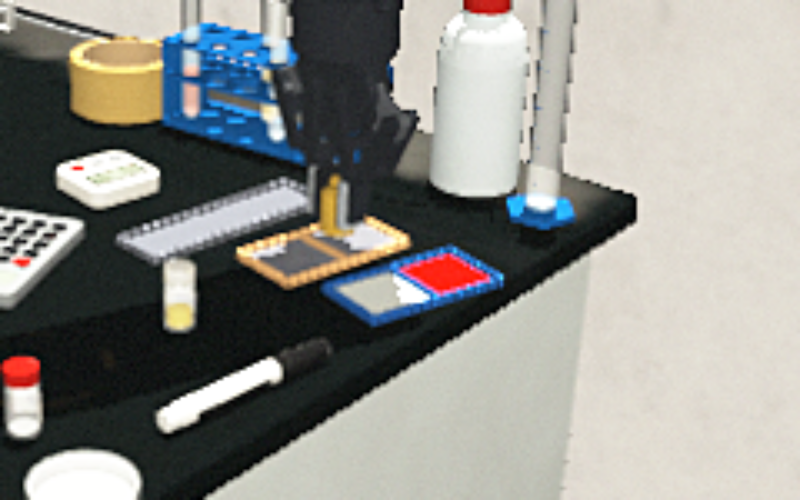

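Request:
apply_moves:
  moves:
    - [[0.1, 15, 0, 0, 0, 0, 0], [0.1, 1, 0, 0, 0, 0, 0], [0.1, 0, 0, 5, 0, 0, 0], [0.1, 0, 0, 4, 0, 0, 0], [0.1, 0, 0, 0, 0, 0, 0]]

```text
t: 5.85
ee_pos: [0.493, 0.2001, 0.1881]
orientation: [-2.68, -1.639, 0.002]
force: [-0.2, 0.5, -1.8]
grip_width: 0.271
```

```bash
python3 -c "
from h import *
go((.4925,.1993),.03,-27)"
```

```text
t 5.85 grasp [0.4929 0.2    0.0331] tilt 0.06 jaw -27.1 w 0.271 F [-0.2  0.5 -1.8] q7 -1.24 shift_mm [-0.8 -0.   3.1] turn -0.002 (shift if turned first: -0.8,-0.0)
```

Request:
apply_moves:
  moves:
    - [[0.1, 0, 0, 3, 0, 0, 0], [0.1, 0, 0, 0, 0, 0, 0], [0.1, 0, 0, 0, 0, 0, 0], [0.45, 0, 0, 0, 0, 0, 0], [0.45, 0, 0, 0, 0, 0, 0]]

```text
t: 6.35
ee_pos: [0.4934, 0.2005, 0.1859]
orientation: [-2.68, -1.639, -0.0]
force: [-0.2, -0.9, -0.5]
grip_width: 0.45
```

```bash
python3 -c "
from h import *
go((.4925,.1993),.03,-27)
go((.4416,.027),.09,-27)"
```

```text
t 6.35 grasp [0.4934 0.2005 0.0309] tilt 0.02 jaw -27.1 w 0.450 F [-0.2 -0.9 -0.5] q7 -1.24 shift_mm [-1.5 -0.2  0.9] turn -0.002 (shift if turned first: -1.5,-0.2)
t 6.35 grasp [0.4934 0.2005 0.0309] tilt 0.02 jaw -27.1 w 0.450 F [-0.2 -0.9 -0.5] q7 -1.24 shift_mm [-178.    32.9  -59.2] turn -0.002 (shift if turned first: -178.1,32.6)
```

Request:
apply_moves:
  moves:
    - [[0.5, 0, 0, -25, 0, 0, 0], [0.6, 0, 0, -40, 0, 0, 0], [0.6, -20, 4, -10, 0, 0, 0], [0.6, -40, 8, 0, 0, 0, 0], [0.6, -40, 8, 0, 0, 0, 0]]

```text
t: 6.85
ee_pos: [0.4651, 0.1015, 0.2612]
orientation: [2.679, 1.64, 0.002]
force: [0.7, -1.0, -0.4]
grip_width: 0.602
```

Request:
apply_moves:
  moves:
    - [[0.65, -40, 7, 0, 0, 0, 0], [0.65, -28, 5, 0, 0, 0, 0], [0.65, -10, 1, 5, 0, 0, 0], [0.65, 0, 0, 0, 0, 0, 0], [0.65, 0, 0, 0, 0, 0, 0]]

```text
t: 7.35
ee_pos: [0.4419, 0.0279, 0.2558]
orientation: [-2.679, -1.64, -0.001]
force: [-0.5, 1.5, 0.6]
grip_width: 0.647
```

```bash
python3 -c "
from h import *
go((.4416,.027),.026,-27)
im,d=snapshot('side');cv2.imwrite('pics/s3.png',cv2.resize(im[120:270,220:460],(800,500))[:,:,::-1])"
```

```text
t 7.35 grasp [0.442  0.0279 0.1008] tilt 0.04 jaw -27.1 w 0.647 F [-0.5  1.5  0.6] q7 -0.83 shift_mm [-1.1  0.1 74.8] turn -0.001 (shift if turned first: -1.1,0.1)
```

View pics/s3.png

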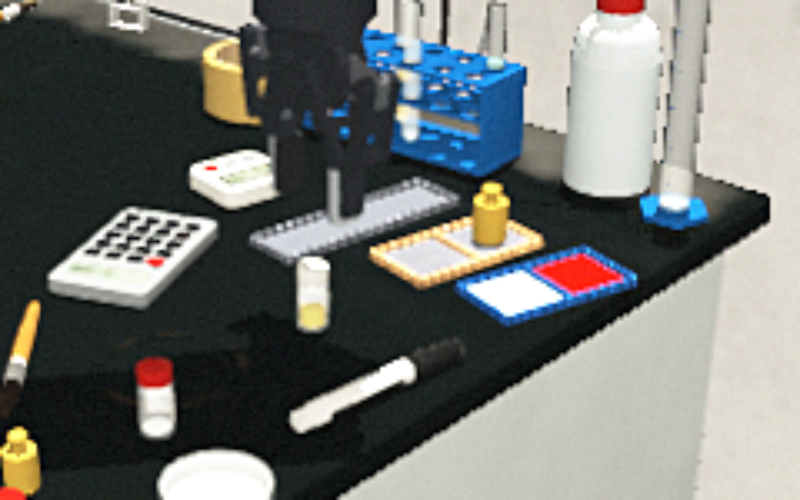

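Request:
apply_moves:
  moves:
    - [[0.65, -1, 0, 30, 0, 0, 0], [0.65, 0, 0, 30, 0, 0, 0], [0.65, 0, 0, 12, 0, 0, 0], [0.65, 0, 0, 0, 0, 0, 0], [0.05, 0, 0, 0, 0, 0, 0]]
  force: 30

```text
t: 7.9
ee_pos: [0.4415, 0.0267, 0.1844]
orientation: [-2.679, -1.64, -0.001]
force: [-0.6, 0.5, -0.1]
grip_width: 0.497
```

Request:
apply_moves:
  moves:
    - [[0.05, 0, 0, 0, 0, 0, 0], [0.05, 0, 0, 0, 0, 0, 0], [0.05, 0, 0, 0, 0, 0, 0], [0.05, 0, 0, 0, 0, 0, 0], [0.05, 0, 0, -10, 0, 0, 0]]

```text
t: 8.4
ee_pos: [0.441, 0.0261, 0.1941]
orientation: [-2.68, -1.639, 0.001]
force: [0.7, 0.1, 1.2]
grip_width: 0.235
```

```bash
python3 -c "
from h import *
go((.544,.1265),.1,-31)
im,d=snapshot('side');cv2.imwrite('pics/s4.png',cv2.resize(im[120:270,220:460],(800,500))[:,:,::-1])"
```

```text
t 8.40 grasp [0.441  0.0261 0.0391] tilt 0.02 jaw -27.1 w 0.235 F [0.7 0.1 1.2] q7 -0.92 shift_mm [136.3  45.9 -61. ] turn 0.068 (shift if turned first: 139.1,36.6)
```

View pics/s4.png

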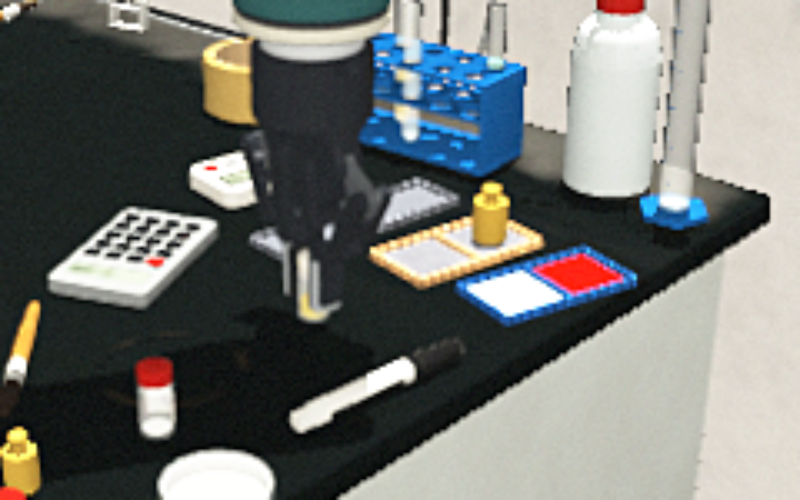

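Request:
apply_moves:
  moves:
    - [[0.05, 0, 0, -25, 0, 0, 0.07], [0.05, 25, 7, -15, 0, 0, 0], [0.05, 40, 11, 0, 0, 0, 0], [0.05, 42, 11, 0, 0, 0, 0], [0.05, 30, 8, 0, 0, 0, 0]]

```text
t: 8.95
ee_pos: [0.5451, 0.1261, 0.235]
orientation: [2.735, 1.545, 0.003]
force: [-1.3, -0.8, 0.0]
grip_width: 0.238
```

```bash
python3 -c "
from h import *
go((.544,.1265),.033,-31)"
```

```text
t 8.95 grasp [0.5454 0.1262 0.08  ] tilt 0.13 jaw -31.1 w 0.238 F [-1.3 -0.8  0. ] q7 -1.08 shift_mm [-0.6 -1.4 47. ] turn -0.002 (shift if turned first: -0.6,-1.4)
```

Request:
apply_moves:
  moves:
    - [[0.05, -1, -1, 10, 0, 0, 0], [0.05, 0, 0, 20, 0, 0, 0], [0.05, 0, 0, 12, 0, 0, 0], [0.05, 0, 0, 3, 0, 0, 0], [0.05, 0, 0, 0, 0, 0, 0]]

```text
t: 9.45
ee_pos: [0.5422, 0.1237, 0.1889]
orientation: [-2.736, -1.544, 0.001]
force: [-0.9, -1.3, -0.5]
grip_width: 0.236
```

```bash
python3 -c "
from h import *
go((.544,.1265),.033,-31)
im,d=snapshot('side');cv2.imwrite('pics/s5.png',cv2.resize(im[150:250,320:480],(800,500))[:,:,::-1])"
```

```text
t 9.45 grasp [0.5421 0.1237 0.0339] tilt 0.02 jaw -31.1 w 0.236 F [-0.9 -1.3 -0.5] q7 -1.11 shift_mm [3.4 0.2 0.9] turn -0.002 (shift if turned first: 3.4,0.2)
```

View pics/s5.png

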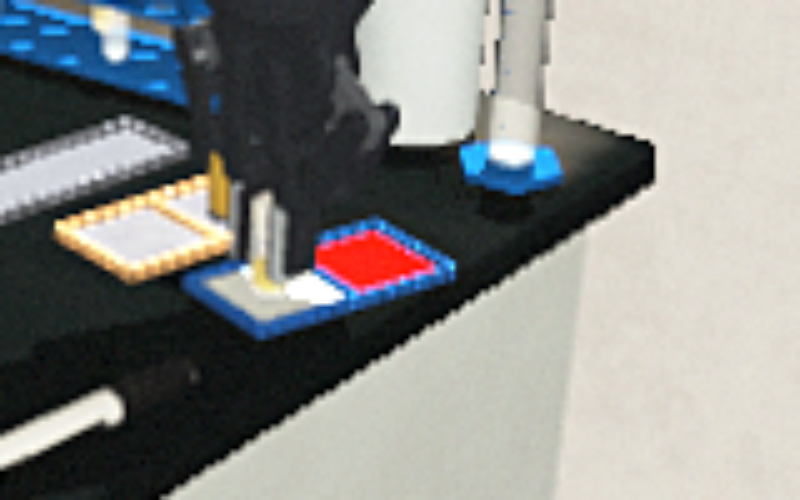

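Request:
apply_moves:
  moves:
    - [[0.05, 2, 0, 1, 0, 0, 0], [0.05, 0, 0, 0, 0, 0, 0], [0.45, 0, 0, 0, 0, 0, 0], [0.45, 0, 0, 0, 0, 0, 0], [0.45, 0, 0, -20, 0, 0, 0]]

```text
t: 10.0
ee_pos: [0.5425, 0.1254, 0.2062]
orientation: [-2.735, -1.544, 0.005]
force: [-0.5, 1.0, 0.8]
grip_width: 0.451
```

Request:
apply_moves:
  moves:
    - [[0.5, 0, 0, -35, 0, 0, 0], [0.6, -15, 0, -25, 0, 0, 0], [0.6, -40, 0, 0, 0, 0, -0.1], [0.6, -40, 0, 0, 0, 0, -0.12], [0.6, -40, 0, 0, 0, 0, -0.12]]

```text
t: 10.5
ee_pos: [0.4839, 0.0036, 0.268]
orientation: [2.429, 1.992, -0.0]
force: [0.1, -0.5, -0.1]
grip_width: 0.604
```

```bash
python3 -c "
from h import *
go((.420,-.130),.1,15)"
```

```text
t 10.50 grasp [0.4839 0.0036 0.113 ] tilt 0.03 jaw -11.3 w 0.604 F [ 0.1 -0.5 -0.1] q7 -0.52 shift_mm [-143.5  -36.6   13. ] turn -0.459 (shift if turned first: -112.5,-96.3)
```

Request:
apply_moves:
  moves:
    - [[0.6, -36, -12, 0, 0, 0, -0.12], [0.6, -34, -16, 0, 0, 0, -0.12], [0.6, -32, -20, 0, 0, 0, -0.12], [0.6, -20, -16, 0, 0, 0, -0.1], [0.6, 0, 0, 0, 0, 0, 0]]

```text
t: 11.0
ee_pos: [0.4142, -0.1187, 0.2676]
orientation: [-1.92, -2.487, 0.002]
force: [0.5, 0.0, 0.0]
grip_width: 0.602
```

```bash
python3 -c "
from h import *
go((.420,-.130),.026,15)"
```

```text
t 11.00 grasp [ 0.414  -0.1189  0.1126] tilt 0.08 jaw 14.7 w 0.602 F [0.5 0.  0. ] q7 0.20 shift_mm [-12.2   3.1  86.6] turn -0.006 (shift if turned first: -12.3,3.0)
```

Request:
apply_moves:
  moves:
    - [[0.6, -12, 3, 5, 0, 0, 0], [0.6, 0, 0, 25, 0, 0, 0], [0.6, 0, 0, 20, 0, 0, 0], [0.6, 0, 0, 5, 0, 0, 0], [0.6, 0, 0, 0, 0, 0, 0]]

```text
t: 11.5
ee_pos: [0.4222, -0.1262, 0.2122]
orientation: [-1.917, -2.487, 0.0]
force: [-1.0, 0.2, 0.2]
grip_width: 0.6
```

```bash
python3 -c "
from h import *
go((.420,-.130),.026,15)
im,d=snapshot('side');cv2.imwrite('pics/s6.png',cv2.resize(im[170:310,180:404],(800,500))[:,:,::-1])"
```

```text
t 11.50 grasp [ 0.422  -0.1261  0.0572] tilt 0.08 jaw 14.8 w 0.600 F [-1.   0.2  0.2] q7 0.12 shift_mm [-3.3 -2.9 31.2] turn -0.004 (shift if turned first: -3.3,-3.0)
```

View pics/s6.png

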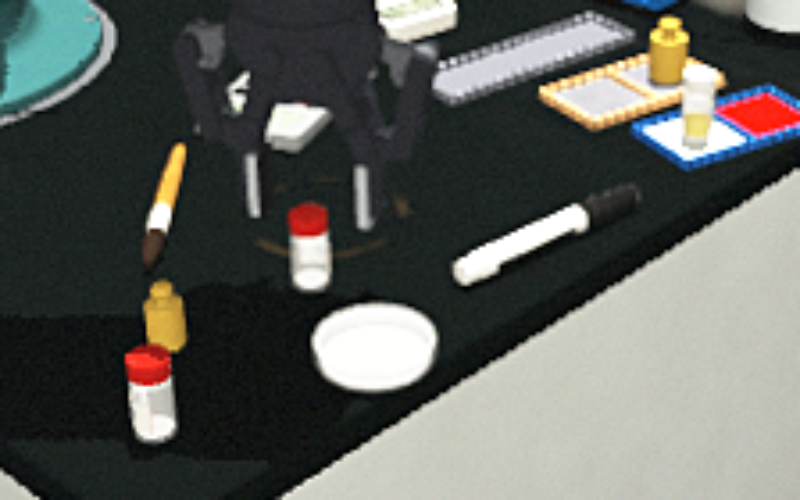

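Request:
apply_moves:
  moves:
    - [[0.6, -3, -2, 5, 0, 0, 0], [0.6, 0, 0, 15, 0, 0, 0], [0.6, 0, 0, 9, 0, 0, 0], [0.6, 0, 0, 0, 0, 0, 0], [0.05, 0, 0, 0, 0, 0, 0]]

```text
t: 12.05
ee_pos: [0.4206, -0.1301, 0.1839]
orientation: [-1.918, -2.488, 0.0]
force: [0.3, 0.6, -0.8]
grip_width: 0.447
```

Request:
apply_moves:
  moves:
    - [[0.05, 0, 0, 0, 0, 0, 0], [0.05, 0, 0, 0, 0, 0, 0], [0.05, 0, 0, 0, 0, 0, 0], [0.05, 0, 0, 0, 0, 0, 0], [0.05, 0, 0, 0, 0, 0, 0]]

```text
t: 12.55
ee_pos: [0.4207, -0.1302, 0.1842]
orientation: [1.918, 2.487, 0.0]
force: [-1.5, -0.1, 6.3]
grip_width: 0.233
```

```bash
python3 -c "
from h import *
go((.5727,.1735),.13,-31)
im,d=snapshot('side');cv2.imwrite('pics/s7.png',cv2.resize(im[170:310,180:404],(800,500))[:,:,::-1])"
```

```text
t 12.55 grasp [ 0.4208 -0.1303  0.0292] tilt 0.05 jaw 14.7 w 0.233 F [-1.5 -0.1  6.3] q7 0.08 shift_mm [ 255.1  224.2 -100.8] turn 0.798 (shift if turned first: 338.6,-26.2)
```

View pics/s7.png

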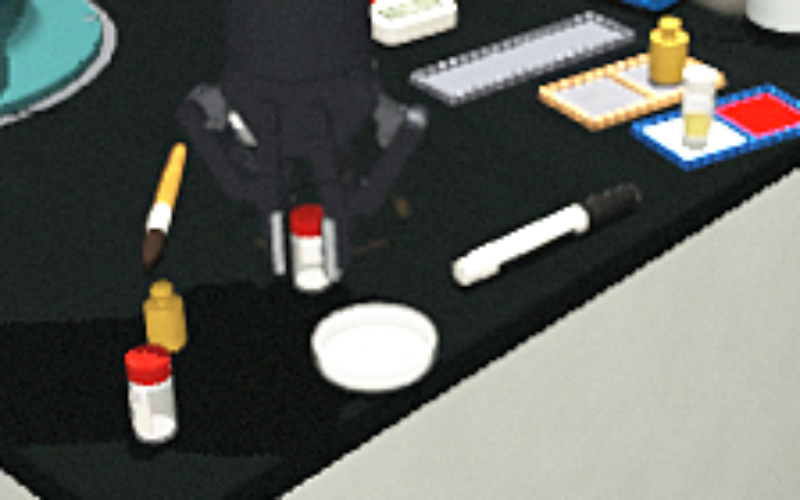

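Request:
apply_moves:
  moves:
    - [[0.05, 0, 0, -15, 0, 0, 0], [0.05, 0, 0, -35, 0, 0, 0.05], [0.05, 20, 16, -40, 0, 0, 0.13], [0.05, 32, 20, -10, 0, 0, 0.13], [0.05, 38, 18, 0, 0, 0, 0.13]]

```text
t: 13.1
ee_pos: [0.47, -0.0371, 0.2862]
orientation: [2.418, 2.0, 0.003]
force: [0.8, -1.1, -1.4]
grip_width: 0.233
```

```bash
python3 -c "
from h import *
go((.5727,.1735),.13,-31)"
```

```text
t 13.10 grasp [ 0.4706 -0.0373  0.1312] tilt 0.24 jaw -10.8 w 0.233 F [ 0.8 -1.1 -1.4] q7 -0.41 shift_mm [226.2  60.7   1.3] turn 0.352 (shift if turned first: 233.2,-21.1)
```

Request:
apply_moves:
  moves:
    - [[0.05, 42, 8, 0, 0, 0, 0.13], [0.05, 45, 2, 0, 0, 0, 0.13], [0.05, 45, -3, 0, 0, 0, 0.09], [0.05, 45, -4, 0, 0, 0, 0], [0.05, 35, -3, 0, 0, 0, 0]]

```text
t: 13.6
ee_pos: [0.5517, 0.1618, 0.2842]
orientation: [-2.725, -1.563, -0.002]
force: [-0.6, -0.2, -0.3]
grip_width: 0.235
```

```bash
python3 -c "
from h import *
go((.5727,.1735),.033,-31)"
```

```text
t 13.60 grasp [0.5518 0.162  0.1292] tilt 0.06 jaw -30.3 w 0.235 F [-0.6 -0.2 -0.3] q7 -1.11 shift_mm [20.4 12.2 96.2] turn 0.012 (shift if turned first: 20.6,12.0)
```

Request:
apply_moves:
  moves:
    - [[0.05, 16, 11, 5, 0, 0, 0.01], [0.05, 0, 0, 25, 0, 0, 0], [0.05, 0, 0, 30, 0, 0, 0], [0.05, 0, 0, 20, 0, 0, 0], [0.05, 0, 0, 0, 0, 0, 0]]

```text
t: 14.1
ee_pos: [0.568, 0.167, 0.2016]
orientation: [-2.733, -1.547, 0.006]
force: [-0.1, -0.1, 0.2]
grip_width: 0.235
```

```bash
python3 -c "
from h import *
go((.5727,.1735),.033,-31)
im,d=snapshot('side');cv2.imwrite('pics/s8.png',cv2.resize(im[130:250,300:492],(800,500))[:,:,::-1])"
```

```text
t 14.10 grasp [0.5674 0.1669 0.0466] tilt 0.22 jaw -31.0 w 0.235 F [-0.1 -0.1  0.2] q7 -1.17 shift_mm [ 8.4  1.2 13.6] turn 0.001 (shift if turned first: 8.4,1.2)
```

View pics/s8.png

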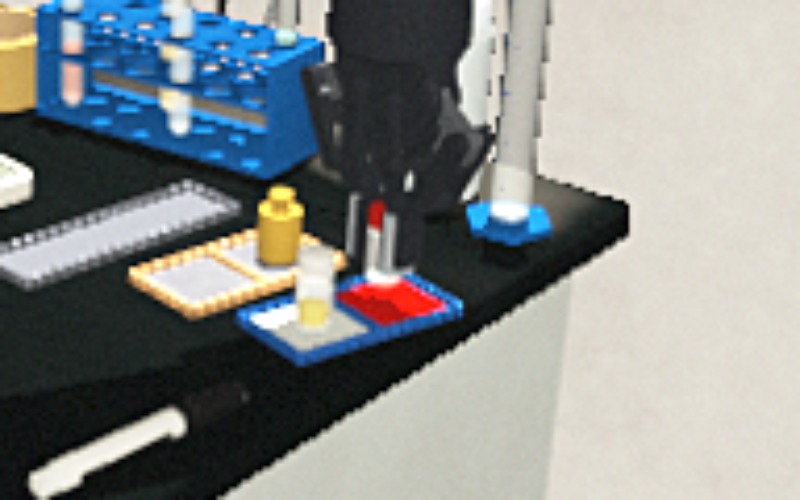

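Request:
apply_moves:
  moves:
    - [[0.05, 8, 1, 2, 0, 0, 0], [0.05, 0, 0, 7, 0, 0, 0], [0.05, 0, 0, 4, 0, 0, 0], [0.05, 0, 0, 0, 0, 0, 0], [0.05, 0, 0, 0, 0, 0, 0]]

```text
t: 14.65
ee_pos: [0.5738, 0.1736, 0.1908]
orientation: [-2.734, -1.548, 0.0]
force: [-0.1, 0.2, -0.9]
grip_width: 0.236
```

```bash
python3 -c "
from h import *
go((.5727,.1735),.033,-31)"
```

```text
t 14.65 grasp [0.5738 0.1736 0.0358] tilt 0.00 jaw -31.0 w 0.236 F [-0.1  0.2 -0.9] q7 -1.19 shift_mm [-0.6 -0.9  2.8] turn 0.000 (shift if turned first: -0.6,-0.9)
```

Request:
apply_moves:
  moves:
    - [[0.05, 0, 0, 3, 0, 0, 0], [0.05, 0, 0, 0, 0, 0, 0], [0.05, 0, 0, 0, 0, 0, 0], [0.45, 0, 0, 0, 0, 0, 0], [0.45, 0, 0, 0, 0, 0, 0]]

```text
t: 15.15
ee_pos: [0.5738, 0.1736, 0.1878]
orientation: [-2.734, -1.548, -0.0]
force: [0.2, 0.5, 0.7]
grip_width: 0.451
```

Request:
apply_moves:
  moves:
    - [[0.45, 0, 0, -20, 0, 0, 0], [0.5, 0, 0, -40, 0, 0, 0], [0.5, 0, 0, -30, 0, 0, 0], [0.6, -30, 0, -10, 0, 0, 0], [0.6, -42, 0, 0, 0, 0, 0]]

```text
t: 15.65
ee_pos: [0.5369, 0.1128, 0.2895]
orientation: [2.732, 1.551, 0.006]
force: [0.6, -1.0, -0.5]
grip_width: 0.598
```

```bash
python3 -c "
from h import *
go((.3845,-.213),.12,-27)
im,d=snapshot('side');cv2.imwrite('pics/s9.png',cv2.resize(im[130:250,300:492],(800,500))[:,:,::-1])"
```

```text
t 15.65 grasp [0.5374 0.113  0.1345] tilt 0.21 jaw -30.8 w 0.598 F [ 0.6 -1.  -0.5] q7 -1.03 shift_mm [-358.4   35.8   13.5] turn -0.067 (shift if turned first: -359.9,11.7)
```

View pics/s9.png

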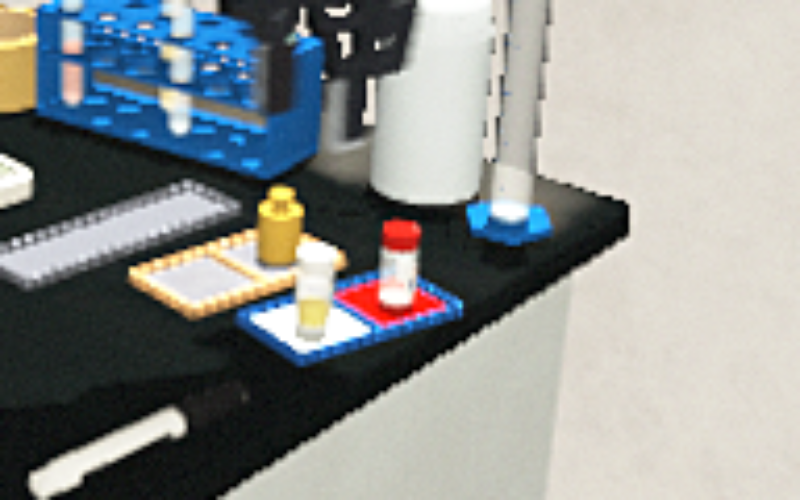

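Request:
apply_moves:
  moves:
    - [[0.6, -45, 4, 0, 0, 0, -0.03], [0.6, -45, 3, 0, 0, 0, -0.03], [0.6, -45, 2, 0, 0, 0, 0], [0.6, -45, 2, 0, 0, 0, 0], [0.6, -45, 1, 0, 0, 0, 0]]

```text
t: 16.2
ee_pos: [0.4387, -0.093, 0.2879]
orientation: [2.686, 1.629, 0.0]
force: [1.4, -0.8, 0.1]
grip_width: 0.602
```

```bash
python3 -c "
from h import *
go((.3845,-.213),.12,-27)"
```

```text
t 16.20 grasp [ 0.4387 -0.093   0.1329] tilt 0.03 jaw -27.5 w 0.602 F [ 1.4 -0.8  0.1] q7 -0.52 shift_mm [-131.4    7.4   12.9] turn -0.009 (shift if turned first: -131.5,6.1)
```

Request:
apply_moves:
  moves:
    - [[0.6, -40, 2, 5, 0, 0, 0], [0.6, -40, 2, 5, 0, 0, 0], [0.6, -35, 2, 5, 0, 0, 0], [0.6, -10, 0, 5, 0, 0, 0], [0.6, 0, 0, 0, 0, 0, 0]]

```text
t: 16.7
ee_pos: [0.3865, -0.206, 0.2673]
orientation: [-2.688, -1.625, 0.001]
force: [0.2, 0.8, -0.8]
grip_width: 0.598
```

```bash
python3 -c "
from h import *
go((.3845,-.213),.05,-27)
im,d=snapshot('side');cv2.imwrite('pics/s10.png',cv2.resize(im[190:310,150:342],(800,500))[:,:,::-1])"
```

```text
t 16.70 grasp [ 0.3864 -0.206   0.1123] tilt 0.05 jaw -27.7 w 0.598 F [ 0.2  0.8 -0.8] q7 -0.24 shift_mm [-7.1  1.6 62.3] turn -0.012 (shift if turned first: -7.1,1.6)
```

View pics/s10.png

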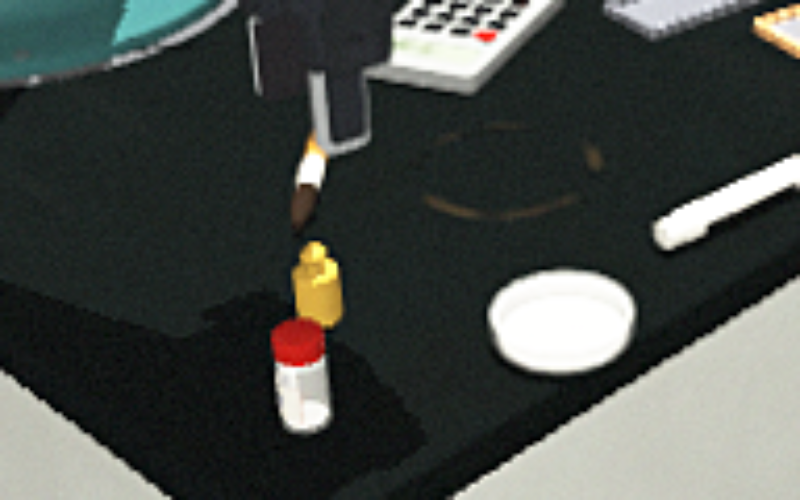

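```bash
python3 -c "
from meas import *
print(at_z('side',(226.3,265.2),0), bbox(sil('side',(.3845,-.213),WS)))
print(bbox(sil('top',(.3845,-.213),WS)))"
```

```text
[ 0.3846 -0.2134  0.    ] [219.5884 247.1509 231.8587 268.1582]
[392.6606 225.333  404.646  235.8365]
```

Request:
apply_moves:
  moves:
    - [[0.6, -6, 1, 15, 0, 0, 0], [0.6, -1, 0, 25, 0, 0, 0], [0.6, 0, 0, 8, 0, 0, 0], [0.6, 0, 0, 0, 0, 0, 0], [0.6, 0, 0, 0, 0, 0, 0]]

```text
t: 17.25
ee_pos: [0.3855, -0.2111, 0.2203]
orientation: [2.685, 1.631, 0.001]
force: [1.0, -0.6, -0.1]
grip_width: 0.599
```

```bash
python3 -c "
from h import *
go((.3845,-.213),.026,-27)
im,d=snapshot('side');cv2.imwrite('pics/s11.png',cv2.resize(im[190:310,150:342],(800,500))[:,:,::-1])"
```

```text
t 17.25 grasp [ 0.3855 -0.2111  0.0653] tilt 0.02 jaw -27.5 w 0.599 F [ 1.  -0.6 -0.1] q7 -0.28 shift_mm [-2.2 -0.1 39.3] turn -0.008 (shift if turned first: -2.2,-0.1)
```

View pics/s11.png

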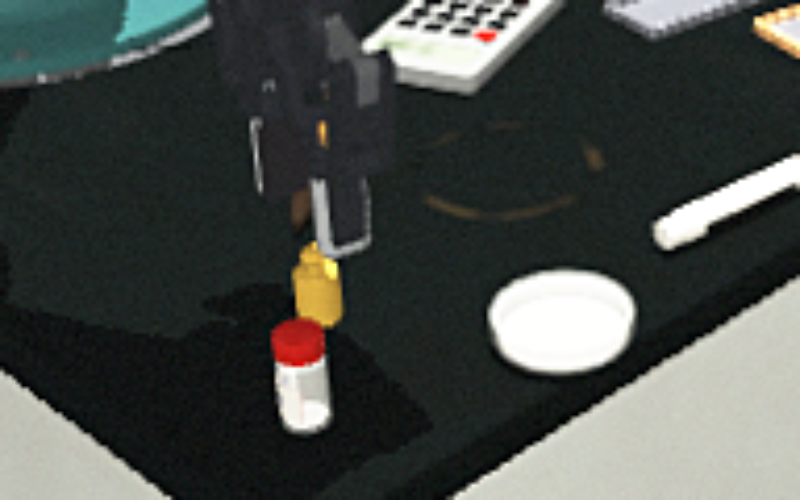

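Request:
apply_moves:
  moves:
    - [[0.6, -2, 0, 20, 0, 0, 0], [0.6, 0, 0, 18, 0, 0, 0], [0.6, 0, 0, 2, 0, 0, 0], [0.6, 0, 0, 0, 0, 0, 0], [0.05, 0, 0, 0, 0, 0, 0]]
  force: 40

```text
t: 17.8
ee_pos: [0.3843, -0.2136, 0.1807]
orientation: [2.685, 1.629, 0.001]
force: [-0.6, -1.0, 0.0]
grip_width: 0.447
```

Request:
apply_moves:
  moves:
    - [[0.05, 0, 0, 0, 0, 0, 0], [0.05, 0, 0, 0, 0, 0, 0], [0.05, 0, 0, 0, 0, 0, 0], [0.05, 0, 0, 0, 0, 0, 0], [0.05, 0, 0, 0, 0, 0, 0]]

```text
t: 18.3
ee_pos: [0.3842, -0.2137, 0.1805]
orientation: [2.685, 1.628, 0.001]
force: [-1.4, 1.2, 11.4]
grip_width: 0.208
```

```bash
python3 -c "
from h import *
go((.4679,.1501),.12,-27)"
```

```text
t 18.30 grasp [ 0.3844 -0.2138  0.0255] tilt 0.07 jaw -27.5 w 0.208 F [-1.4  1.2 11.4] q7 -0.33 shift_mm [361.3 -94.1 -94.7] turn -0.009 (shift if turned first: 362.1,-90.7)
```

Request:
apply_moves:
  moves:
    - [[0.05, 0, 0, -8, 0, 0, 0], [0.05, 0, 0, -20, 0, 0, 0], [0.05, 0, 0, -30, 0, 0, 0], [0.05, 0, 0, -30, 0, 0, 0], [0.05, 0, 0, 0, 0, 0, 0]]

```text
t: 18.8
ee_pos: [0.3847, -0.2139, 0.2713]
orientation: [2.682, 1.626, 0.003]
force: [-0.4, -0.0, -1.5]
grip_width: 0.21
```

```bash
python3 -c "
from h import *
go((.4679,.1501),.12,-27)
im,d=snapshot('side');cv2.imwrite('pics/s12.png',cv2.resize(im[170:310,150:374],(800,500))[:,:,::-1])"
```

```text
t 18.80 grasp [ 0.3853 -0.2143  0.1163] tilt 0.30 jaw -27.5 w 0.210 F [-0.4 -0.  -1.5] q7 -0.22 shift_mm [361.3 -95.3  -4.4] turn -0.009 (shift if turned first: 362.2,-91.9)
```

View pics/s12.png

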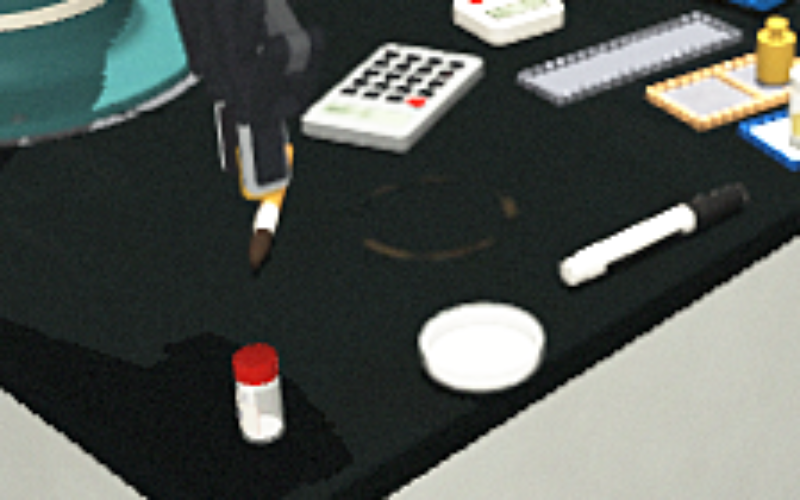

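Request:
apply_moves:
  moves:
    - [[0.05, 30, -8, 0, 0, 0, 0], [0.05, 44, -11, 0, 0, 0, 0], [0.05, 44, -11, 0, 0, 0, 0], [0.05, 44, -11, 0, 0, 0, 0], [0.05, 44, -11, 0, 0, 0, 0]]

```text
t: 19.35
ee_pos: [0.4328, -0.0051, 0.2673]
orientation: [-2.686, -1.628, 0.001]
force: [1.9, -0.0, -0.2]
grip_width: 0.206
```

Request:
apply_moves:
  moves:
    - [[0.05, 44, -11, 0, 0, 0, 0], [0.05, 44, -11, 0, 0, 0, 0], [0.05, 40, -10, 0, 0, 0, 0], [0.05, 20, -5, 0, 0, 0, 0], [0.05, 0, 0, 0, 0, 0, 0]]

```text
t: 19.85
ee_pos: [0.4684, 0.1444, 0.2672]
orientation: [-2.682, -1.634, 0.0]
force: [0.1, -1.0, -0.4]
grip_width: 0.206
```

```bash
python3 -c "
from h import *
go((.4679,.1501),.03,-27)"
```

```text
t 19.85 grasp [0.4683 0.1446 0.1122] tilt 0.09 jaw -27.3 w 0.206 F [ 0.1 -1.  -0.4] q7 -1.10 shift_mm [ 4.7 -2.8 82.2] turn -0.005 (shift if turned first: 4.7,-2.7)
```

Request:
apply_moves:
  moves:
    - [[0.05, 4, -3, 10, 0, 0, 0], [0.05, 0, 0, 25, 0, 0, 0], [0.05, 0, 0, 25, 0, 0, 0], [0.05, 0, 0, 10, 0, 0, 0], [0.05, 0, 0, 0, 0, 0, 0]]

```text
t: 20.35
ee_pos: [0.4672, 0.1457, 0.1963]
orientation: [-2.686, -1.627, 0.005]
force: [-0.0, 0.1, -1.1]
grip_width: 0.207
```

```bash
python3 -c "
from h import *
go((.4679,.1501),.0285,-27)
im,d=snapshot('side');cv2.imwrite('pics/s13.png',cv2.resize(im[130:250,300:492],(800,500))[:,:,::-1])"
```

```text
t 20.35 grasp [0.4668 0.1456 0.0413] tilt 0.17 jaw -27.6 w 0.207 F [-0.   0.1 -1.1] q7 -1.19 shift_mm [ 4.5 -1.  12.8] turn -0.010 (shift if turned first: 4.5,-1.0)
```

View pics/s13.png

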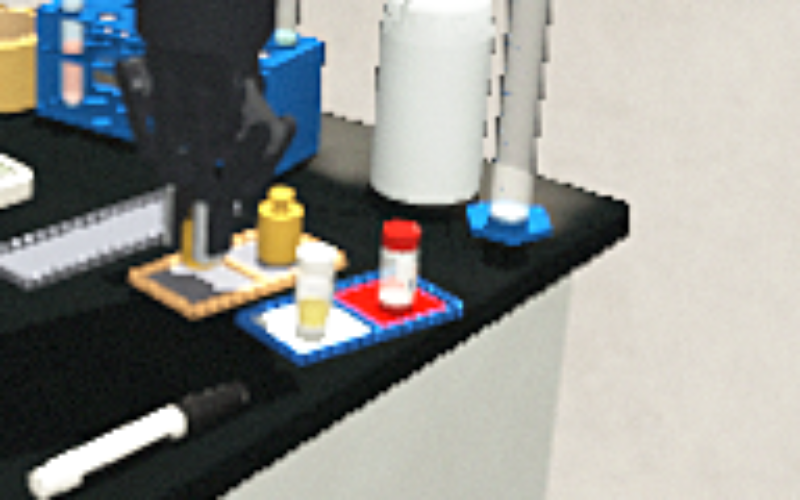

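Request:
apply_moves:
  moves:
    - [[0.05, 3, 0, 3, 0, 0, 0], [0.05, 0, 0, 5, 0, 0, 0], [0.05, 0, 0, 3, 0, 0, 0], [0.05, 0, 0, 1, 0, 0, 0], [0.05, 0, 0, 0, 0, 0, 0]]

```text
t: 20.9
ee_pos: [0.4692, 0.1491, 0.1856]
orientation: [-2.686, -1.629, 0.0]
force: [0.5, -0.0, -0.5]
grip_width: 0.207
```

```bash
python3 -c "
from h import *
go((.4679,.1501),.0285,-27)"
```

```text
t 20.90 grasp [0.4692 0.1491 0.0306] tilt 0.01 jaw -27.5 w 0.207 F [ 0.5 -0.  -0.5] q7 -1.21 shift_mm [ 0.3 -1.6  2.1] turn -0.009 (shift if turned first: 0.4,-1.6)
```

Request:
apply_moves:
  moves:
    - [[0.05, 0, 0, 2, 0, 0, 0], [0.05, 0, 0, 0, 0, 0, 0], [0.05, 0, 0, 0, 0, 0, 0], [0.45, 0, 0, 0, 0, 0, 0], [0.45, 0, 0, 0, 0, 0, 0]]

```text
t: 21.4
ee_pos: [0.4693, 0.1491, 0.1837]
orientation: [-2.686, -1.629, -0.0]
force: [-0.2, -0.2, 0.6]
grip_width: 0.451
```

Request:
apply_moves:
  moves:
    - [[0.45, 0, 0, -20, 0, 0, 0], [0.5, 0, 0, -40, 0, 0, 0], [0.5, 0, 0, -30, 0, 0, 0], [0.6, -30, 0, 0, 0, 0, 0], [0.6, -42, 0, 0, 0, 0, 0]]

```text
t: 21.9
ee_pos: [0.436, 0.0857, 0.2746]
orientation: [2.684, 1.632, 0.004]
force: [1.5, -0.4, -0.7]
grip_width: 0.599
```

```bash
python3 -c "
from h import *
go((.517,-.031),.1,-21)
im,d=snapshot('side');cv2.imwrite('pics/s14.png',cv2.resize(im[130:250,280:472],(800,500))[:,:,::-1])"
```

```text
t 21.90 grasp [0.4364 0.0859 0.1196] tilt 0.15 jaw -27.4 w 0.599 F [ 1.5 -0.4 -0.7] q7 -0.97 shift_mm [-66.7 125.3  19.7] turn -0.112 (shift if turned first: -80.3,117.1)
```

View pics/s14.png

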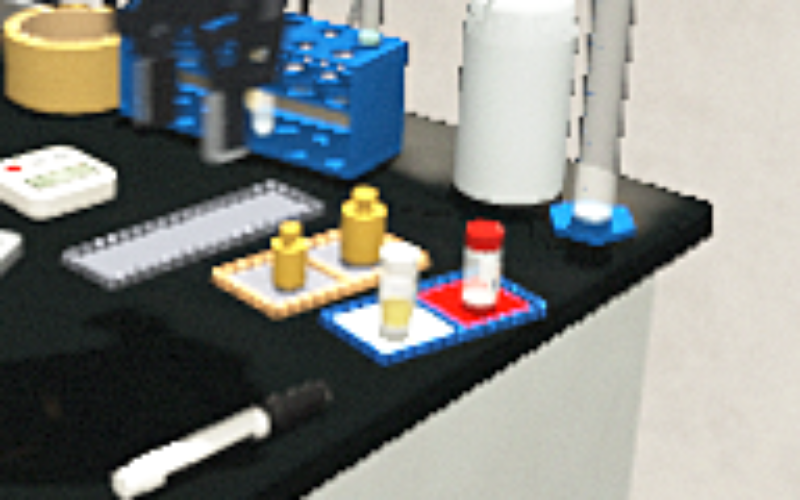

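Request:
apply_moves:
  moves:
    - [[0.6, -20, 30, 0, 0, 0, -0.06], [0.6, -24, 36, 5, 0, 0, -0.05], [0.6, -24, 34, 5, 0, 0, 0], [0.6, -4, 10, 5, 0, 0, 0], [0.6, 0, 0, 0, 0, 0, 0]]

```text
t: 22.45
ee_pos: [0.5076, -0.0262, 0.2579]
orientation: [-2.594, -1.77, 0.001]
force: [0.5, 1.0, 0.9]
grip_width: 0.6
```

```bash
python3 -c "
from h import *
go((.517,-.031),.05,-21)"
```

```text
t 22.45 grasp [ 0.5075 -0.0262  0.1029] tilt 0.06 jaw -21.4 w 0.600 F [0.5 1.  0.9] q7 -0.65 shift_mm [-1.  10.7 52.9] turn -0.007 (shift if turned first: -1.1,10.7)
```

Request:
apply_moves:
  moves:
    - [[0.6, -1, 10, 10, 0, 0, 0], [0.6, 0, 0, 25, 0, 0, 0], [0.6, 0, 0, 15, 0, 0, 0], [0.6, 0, 0, 0, 0, 0, 0], [0.6, 0, 0, 0, 0, 0, 0]]

```text
t: 22.95
ee_pos: [0.5162, -0.0289, 0.2088]
orientation: [-2.591, -1.775, 0.0]
force: [-0.3, -0.4, 0.7]
grip_width: 0.602
```

```bash
python3 -c "
from h import *
go((.517,-.031),.023,-21)
im,d=snapshot('side');cv2.imwrite('pics/s15.png',cv2.resize(im[150:270,240:432],(800,500))[:,:,::-1])
im,d=snapshot('top');cv2.imwrite('pics/t15.png',cv2.resize(im[100:260,180:436],(800,500))[:,:,::-1])"
```

```text
t 22.95 grasp [ 0.5161 -0.0288  0.0538] tilt 0.04 jaw -21.2 w 0.602 F [-0.3 -0.4  0.7] q7 -0.69 shift_mm [-1.7  1.7 30.8] turn -0.003 (shift if turned first: -1.7,1.7)
```

View pics/s15.png

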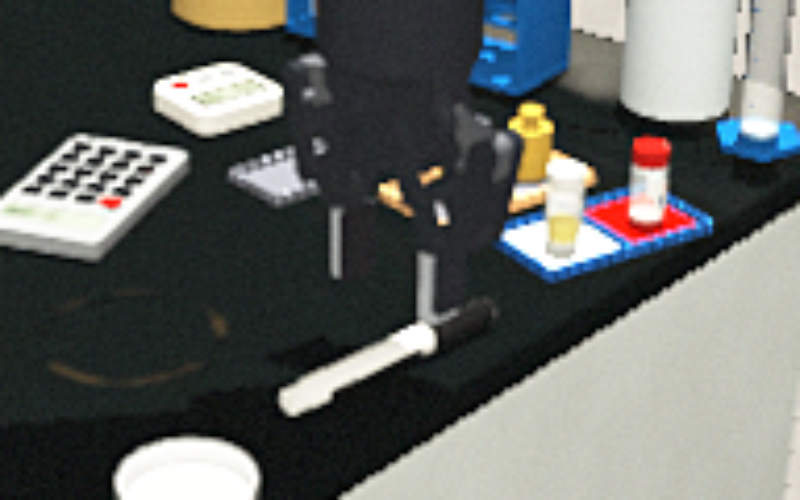

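View pics/t15.png

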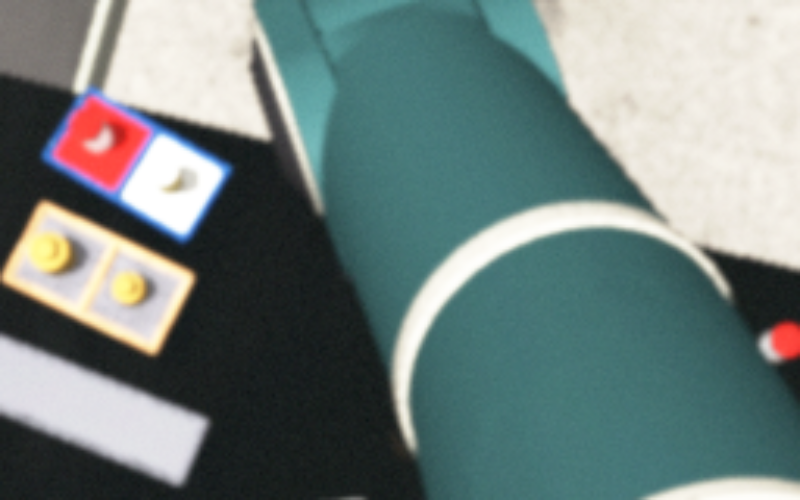

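Request:
apply_moves:
  moves:
    - [[0.6, -1, 1, 15, 0, 0, 0], [0.6, 0, 0, 12, 0, 0, 0], [0.6, 0, 0, 4, 0, 0, 0], [0.6, 0, 0, 0, 0, 0, 0], [0.6, 0, 0, 0, 0, 0, 0]]
  force: 20

```text
t: 23.55
ee_pos: [0.5168, -0.0307, 0.1777]
orientation: [-2.592, -1.774, 0.0]
force: [-0.2, 0.0, 0.9]
grip_width: 0.603
```

Request:
apply_moves:
  moves:
    - [[0.02, 0, 0, 0, 0, 0, 0], [0.02, 0, 0, 0, 0, 0, 0], [0.02, 0, 0, 0, 0, 0, 0], [0.02, 0, 0, 0, 0, 0, 0], [0.02, 0, 0, 0, 0, 0, 0]]

```text
t: 24.05
ee_pos: [0.5169, -0.0309, 0.178]
orientation: [2.592, 1.774, 0.001]
force: [-1.3, 0.1, 5.0]
grip_width: 0.169
```

```bash
python3 -c "
from h import *
go((.394,.1856),.1,-22.4)
im,d=snapshot('side');cv2.imwrite('pics/s16.png',cv2.resize(im[150:270,240:432],(800,500))[:,:,::-1])"
```

```text
t 24.05 grasp [ 0.517  -0.0309  0.023 ] tilt 0.03 jaw -21.2 w 0.169 F [-1.3  0.1  5. ] q7 -0.72 shift_mm [ 157.2 -193.   -77. ] turn 0.020 (shift if turned first: 153.3,-196.1)
```

View pics/s16.png

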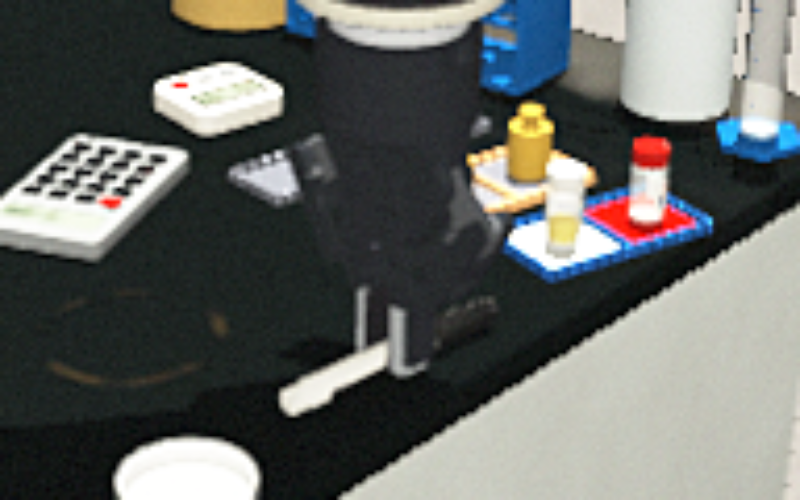

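Request:
apply_moves:
  moves:
    - [[0.02, 0, 0, -10, 0, 0, 0], [0.02, 0, 0, -25, 0, 0, 0], [0.02, 0, 0, -30, 0, 0, 0.02], [0.02, 10, -13, -15, 0, 0, 0], [0.02, 22, -28, 0, 0, 0, 0]]

```text
t: 24.6
ee_pos: [0.492, 0.0132, 0.2602]
orientation: [2.611, 1.742, 0.005]
force: [0.5, 1.4, -0.4]
grip_width: 0.175
```

```bash
python3 -c "
from h import *
go((.394,.1856),.1,-22.4)
im,d=snapshot('side');cv2.imwrite('pics/s17.png',cv2.resize(im[110:270,240:496],(800,500))[:,:,::-1])"
```

```text
t 24.60 grasp [0.4927 0.0131 0.1053] tilt 0.24 jaw -22.6 w 0.175 F [ 0.5  1.4 -0.4] q7 -0.75 shift_mm [ 121.4 -157.4    4.7] turn -0.003 (shift if turned first: 121.9,-157.0)
```

View pics/s17.png

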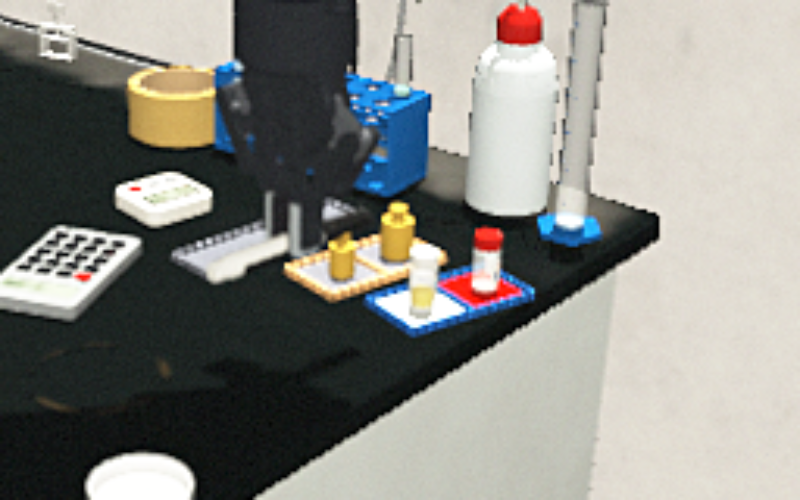

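Request:
apply_moves:
  moves:
    - [[0.02, 25, -32, 0, 0, 0, 0], [0.02, 28, -36, 0, 0, 0, 0], [0.02, 28, -36, 0, 0, 0, 0], [0.02, 22, -28, 0, 0, 0, 0], [0.02, 8, -10, 0, 0, 0, 0]]

```text
t: 25.15
ee_pos: [0.4001, 0.1738, 0.2583]
orientation: [-2.606, -1.753, -0.001]
force: [-0.2, -0.8, -0.4]
grip_width: 0.174
```

```bash
python3 -c "
from h import *
go((.394,.1856),.027,-22.4)"
```

```text
t 25.15 grasp [0.4001 0.1739 0.1033] tilt 0.03 jaw -22.1 w 0.174 F [-0.2 -0.8 -0.4] q7 -1.14 shift_mm [  8.5 -10.1  76.3] turn 0.005 (shift if turned first: 8.4,-10.1)
```

Request:
apply_moves:
  moves:
    - [[0.02, 8, -9, 5, 0, 0, 0], [0.02, 0, 0, 20, 0, 0, 0], [0.02, 0, 0, 25, 0, 0, 0], [0.02, 0, 0, 10, 0, 0, 0], [0.02, 0, 0, 0, 0, 0, 0]]

```text
t: 25.65
ee_pos: [0.3964, 0.1819, 0.1971]
orientation: [-2.609, -1.748, 0.003]
force: [0.5, -0.2, 0.6]
grip_width: 0.174
```

```bash
python3 -c "
from h import *
go((.394,.1856),.027,-22.4)
im,d=snapshot('side');cv2.imwrite('pics/s18.png',cv2.resize(im[130:250,260:452],(800,500))[:,:,::-1])"
```

```text
t 25.65 grasp [0.3961 0.1818 0.0421] tilt 0.12 jaw -22.4 w 0.174 F [ 0.5 -0.2  0.6] q7 -1.27 shift_mm [ 2.8 -3.3 15.1] turn 0.001 (shift if turned first: 2.8,-3.3)
```

View pics/s18.png

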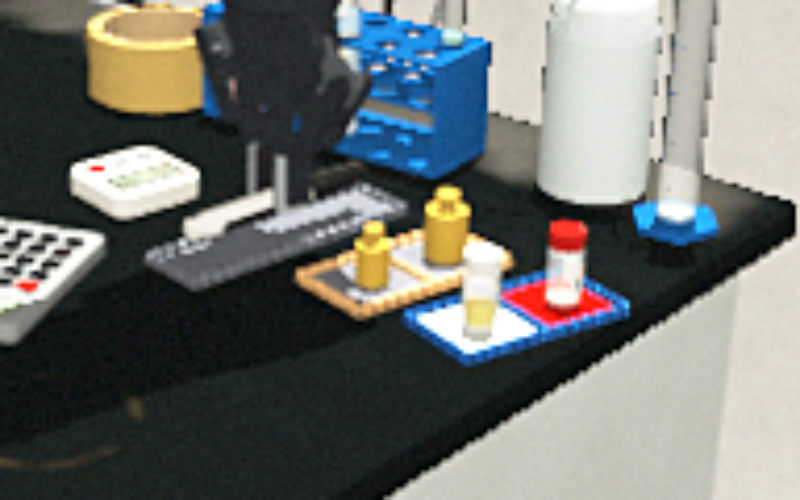

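```bash
python3 -c "
from h import *
g=np.array([.3961,.1818]);u=np.array([np.sin(np.radians(22.4)),np.cos(np.radians(22.4))])
f=lambda P:((proj('side',P)-[260,130])*4.167).round()
for s in(-.0675,.0675): print('marker pred',f(np.r_[g+u*s,.027]))
c=np.array([.394,.1856]);v=np.array([np.cos(np.radians(67.5)),np.sin(np.radians(67.5))]);w=np.array([v[1],-v[0]])
print('tray',[f(np.r_[c+v*a*.083+w*b*.023,.007]).tolist() for a in(-1,1) for b in(-1,1)])
"
```

```text
marker pred [[188. 225.]]
marker pred [[361. 166.]]
tray [[[143.0, 248.0]], [[193.0, 274.0]], [[352.0, 176.0]], [[404.0, 198.0]]]
```

Request:
apply_moves:
  moves:
    - [[0.02, 1, 0, 5, 0, 0, 0], [0.02, 0, 0, 6, 0, 0, 0], [0.02, 0, 0, 3, 0, 0, 0], [0.02, 0, 0, 0, 0, 0, 0], [0.02, 0, 0, 0, 0, 0, 0]]

```text
t: 26.2
ee_pos: [0.3971, 0.1829, 0.1838]
orientation: [-2.61, -1.748, 0.0]
force: [-0.5, -0.4, 0.4]
grip_width: 0.17
```

```bash
python3 -c "
from h import *
go((.395,.184),.027,-22.4)
im,d=snapshot('side');cv2.imwrite('pics/s19.png',cv2.resize(im[160:220,270:366],(800,500))[:,:,::-1])"
```

```text
t 26.20 grasp [0.3971 0.1829 0.0288] tilt 0.01 jaw -22.4 w 0.170 F [-0.5 -0.4  0.4] q7 -1.29 shift_mm [ 0.3 -2.4  1.8] turn 0.000 (shift if turned first: 0.3,-2.4)
```

View pics/s19.png

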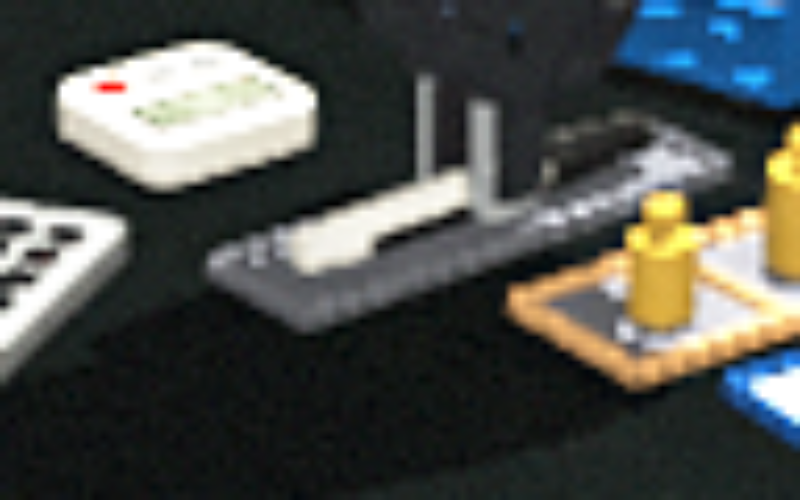

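Request:
apply_moves:
  moves:
    - [[0.02, 0, 2, 0, 0, 0, 0], [0.02, 0, 0, 2, 0, 0, 0], [0.02, 0, 0, 0, 0, 0, 0], [0.3, 0, 0, 0, 0, 0, 0], [0.35, 0, 0, 0, 0, 0, 0]]

```text
t: 26.75
ee_pos: [0.3989, 0.1821, 0.1817]
orientation: [-2.61, -1.748, 0.0]
force: [0.3, 0.5, -0.1]
grip_width: 0.347
```

Request:
apply_moves:
  moves:
    - [[0.35, 0, 0, -10, 0, 0, 0], [0.4, 0, 0, -30, 0, 0, 0], [0.5, 0, 0, -40, 0, 0, 0], [0.5, -20, 0, -30, 0, 0, 0], [0.5, -42, 20, 0, 0, 0, 0]]

```text
t: 27.25
ee_pos: [0.3938, 0.1193, 0.2955]
orientation: [2.604, 1.754, 0.009]
force: [1.3, -1.3, -0.5]
grip_width: 0.5
```

Request:
apply_moves:
  moves:
    - [[0.5, -45, 20, -20, 0, 0, 0], [0.5, -45, 20, -20, 0, 0, 0], [0.5, -45, 20, -20, 0, 0, 0], [0.5, -45, 20, -20, 0, 0, 0], [0.5, -45, 20, -20, 0, 0, 0]]

```text
t: 27.75
ee_pos: [0.3995, -0.1161, 0.3875]
orientation: [2.609, 1.748, 0.001]
force: [1.3, 0.7, -0.8]
grip_width: 0.498
```

Request:
apply_moves:
  moves:
    - [[0.5, -45, 0, -10, 0, 0, 0], [0.5, -45, 0, -10, 0, 0, 0], [0.5, -45, 0, 0, 0, 0, 0], [0.5, -30, 0, 0, 0, 0, 0], [0.5, 0, 0, 0, 0, 0, 0]]

```text
t: 28.25
ee_pos: [0.3355, -0.2698, 0.4064]
orientation: [2.614, 1.742, 0.0]
force: [0.2, 1.4, 0.8]
grip_width: 0.498
```

```bash
python3 -c "
from h import *
go((.395,.184),.027,-22.4)
im,d=snapshot('side');np.save('pics/i_side2.npy',im);cv2.imwrite('pics/s20.png',cv2.resize(im[150:250,270:430],(800,500))[:,:,::-1])
im,d=snapshot('top');np.save('pics/i_top2.npy',im);np.save('pics/d_top2.npy',d);cv2.imwrite('pics/t20.png',im[:,:,::-1]);cv2.imwrite('pics/t21.png',cv2.resize(im[110:270,150:310],(600,600))[:,:,::-1])"
```

```text
t 28.25 grasp [ 0.3356 -0.2698  0.2514] tilt 0.02 jaw -22.7 w 0.498 F [0.2 1.4 0.8] q7 0.19 shift_mm [ 441.7 -120.1  224.3] turn -0.005 (shift if turned first: 442.3,-118.1)
```

View pics/s20.png

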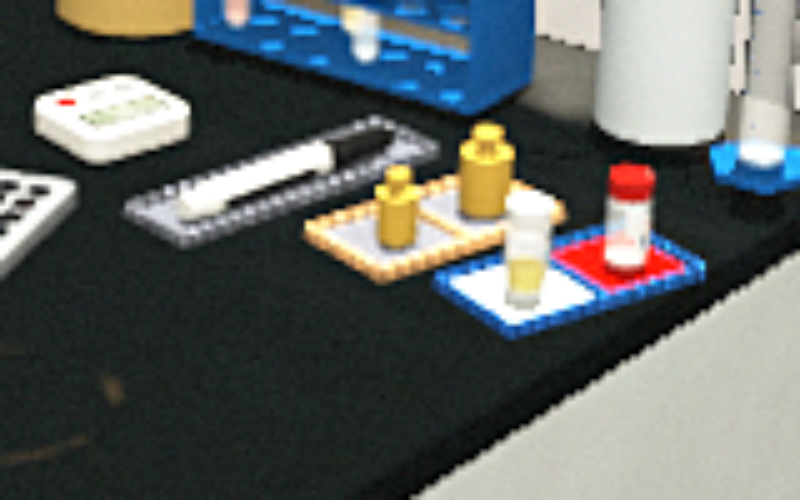

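View pics/t21.png

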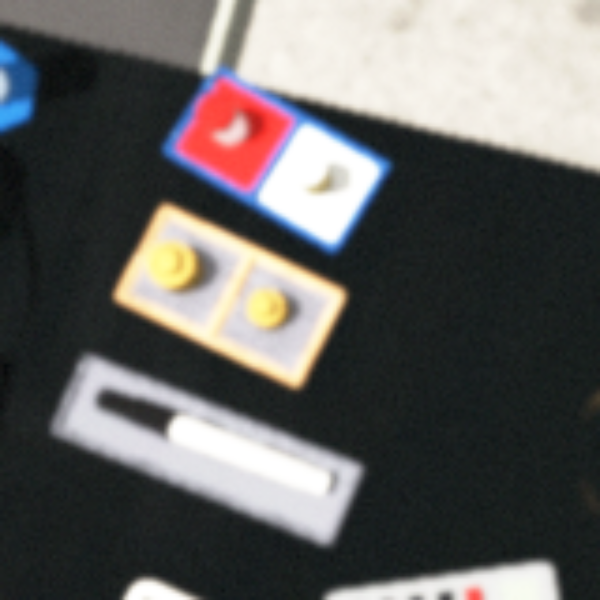

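View pics/t20.png

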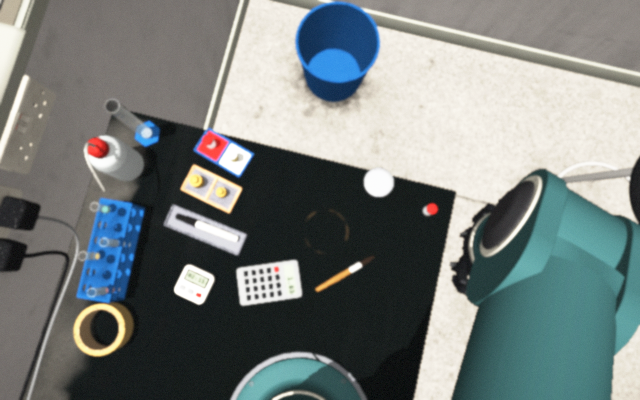

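Run:
```python
from meas import *
T={"v":((.5584,.1503),58.7),"w":((.4802,.1747),63.4),"p":((.394,.1856),67.5)}
def loc(t,p):
    c,a=T[t];v=np.array([np.cos(np.radians(a)),np.sin(np.radians(a))]);w=np.array([v[1],-v[0]])
    d=np.array(p[:2])-c;return np.round([d@w*1000,d@v*1000],1)
px=lambda u,v:(150+u*160/600,110+v*160/600)
print("WL",loc("w",at_z("top",px(173,265),.036)),"WS",loc("w",at_z("top",px(268,307),.032)))
print("VR cap",loc("v",at_z("top",px(237,128),.048)),"VW cap",loc("v",at_z("top",px(330,178),.048)))
a=at_z("top",px(100,397),.011);b=at_z("top",px(334,483),.011)
print("M",loc("p",(a+b)/2),np.linalg.norm(a-b),np.degrees(np.arctan2(*(a-b)[:2][::-1])))
a=at_z("top",px(100,397),.0);
# arm-based release points
for t,p in (("w",(.4934,.2005)),("w",(.4693,.1491)),("v",(.5435,.1254)),("v",(.5738,.1736)),("p",(.3989,.1821))): print("arm",loc(t,p))
# same fit via side, base points
s=lambda u,v:(270+u/5,150+v/5)
print("side bases WL",loc("w",at_z("side",s(486,210),.003)),"WS",loc("w",at_z("side",s(398,241),.003)),"VW",loc("v",at_z("side",s(523,297),.003)),"VR",loc("v",at_z("side",s(627,263),.003)))
for n,f in(("top","pics/i_top2.npy"),):
    for r in cut_out("dish",n)[:2]: 
        m0=np.load("pics/top_dish_378.npy");ys,xs=np.nonzero(r["pixels"]);y0,x0=np.nonzero(m0);print("dish",r["p"],xs.mean(),ys.mean(),x0.mean(),y0.mean())
```

```text
WL [ 0.  26.4] WS [  1.9 -29.2]
VR cap [-1.1 13.4] VW cap [  0.7 -44.1]
M [ 7.1 -4.4] 0.13711392543005965 68.83247722014096
arm [ 0.3 29. ]
arm [  1.7 -27.8]
arm [  0.2 -29. ]
arm [ 1.1 27.9]
arm [ 5.9 -1.4]
side bases WL [ 9.4 24.7] WS [ 10.5 -31.2] VW [  9.7 -35.3] VR [ 7.7 26.5]
dish 0.71 377.6908563134978 182.65312046444123 377.39098837209303 182.37790697674419
dish 0.44 208.56737588652481 141.12765957446808 377.39098837209303 182.37790697674419
```

```bash
python3 -c "
from rig import *
print(finish_job(), get_state()['t'])"
```

```text
the job is handed in; nothing more can be done
the job is handed in; nothing more can be done
```

All five things were put in their trays and the job was handed in at about 28 s of the 104 s allowed. The arm was clear of everything when I handed in.

**Final positions**
- **Weights:** the large one stands in the +y bay of the wooden tray and the small one in the −y bay. The release poses and the top picture agree to within about 3 mm of the bay centres.
- **Vials:** the red-capped one stands in the red bay and the white-capped one in the white bay. The arm released each within about 2 mm of its bay centre.
- **Marker:** it lies lengthwise in the grey tray, about 7 mm off centre across and 1–4 mm along, turned about 1°.
- **Dish:** it moved less than half a pixel in the top picture, so it stayed put.

**Checks that disagreed**
- **Side camera:** its base points put the weights and vials 8–10 mm off across the trays. It showed the grey tray about 2 px (roughly 5 mm) from where the top camera put it, so I take this as a calibration offset. In the side picture itself they stand well inside their bays, upright.
- **Vial caps from above:** my top-view cap readings came out about 14–17 mm off along the tray, because I had picked up the shiny highlights on the caps. I relied on the release poses and the side picture for the vials instead.

**Which red vial**
- I took the left one of the two in the work area, at top pixel (358, 213). The look-alike at (430, 210) is farther right and was left alone.
- A tiny red-and-white pair also shows far behind the robot, at side pixel (227, 108), y about 0.55 m. I judged it background because the white-capped vial there is not mentioned as a look-alike. If that red one was the vial meant, this choice is wrong.

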